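# Get the bottom tube out of the stock cradle for tacking

## Task

The long square tube is wanted in the tacking jig, but it lies at the bottom of the stock cradle under two shorter pieces: swing the cradle's keeper fully out of the way, set the two shorter pieces down side by side on the plywood board, and lay the long tube in both saddles of the jig, centred lengthwise. Then put the two shorter pieces back in the cradle in the order they lay before, the short tube below and the flat bar on it, each centred between the hoops, and swing the keeper shut across them. Leave the mug and the tape measure where they stand.

Things in the scene. Friction and masses are not known exactly. Their poses are not given: they have to be found in the camera images.
- cradle: Dark steel stock cradle, fixed: base 74 (x) x 150 (y) x 5 mm, two U-shaped hoops of 10 mm round bar at y = -50 and +50, open at the top. Stock lies along y on the hoops, 10 mm above the bench, between posts with axes at x = -28 and +28 (46 mm clear), 87 mm tall; between the hoops (90 mm) the sides are open for fingers. Origin: centre of underside; +y, the keeper's end, points to the robot's side.
- keeper (a joint): Swing keeper of the cradle: a flat steel arm turning level on top of the post at cradle x = +28, y = +50; its top face is 93 mm above the bench. 0 = shut, the arm lies along cradle -x across the hoop's mouth; growing values swing the knob outward to cradle +y, to the stop at 1.7 rad; at 1.4 the mouth is clear. Turns easily (0.03 N m), stays where it is left. Starts within 0.1 of shut.
- keeper_knob (a point): Centre of the black ball knob (24 mm diameter) on the keeper, 60 mm from its pivot axis, 119 mm above the bench, on a 9 mm upright stem; 26 mm between its centre and the arm's top face.
- long_tube: Dark square steel tube 25 x 220 x 25 mm (x, y, z), about 0.4 kg, the longest piece; at first the bottom one in the cradle, its ends sticking out beyond the pieces on it. Origin: centre of its underside, y along its length.
- short_tube: Rusty dark square steel tube 30 x 150 x 30 mm, about 0.35 kg; at first it lies on the long tube. Origin: centre of its underside, y along its length.
- flat_bar: Bright flat steel bar 25 x 130 x 12 mm, about 0.3 kg; at first it lies on the short tube, the top piece. Origin: centre of its underside, y along its length.
- jig: Tacking jig, fixed: steel base plate 80 (x) x 190 (y) x 6 mm with two open saddles at y = -65 and +65, each 22 mm long in y, 41 mm wide in x between side lugs that rise to 38 mm above the bench; their copper floors are 18 mm above the bench. A tube lies in both saddles along y. Origin: centre of underside, z up.
- board: Plywood set-down board fixed to the bench, 150 (x) x 180 (y) x 9 mm thick, bare at first. Origin: centre of its underside, z up; the top is 9 mm above the bench.
- mug: White mug, 79 mm diameter (110 mm with its handle), 89 mm tall, a bystander standing between the work stations, on the robot's side. Origin: about the centre of its underside.
- tape_measure: Yellow tape measure, 31 x 70 x 55 mm, a bystander standing between the work stations, on the robot's side. Origin: about the centre of its underside.

How it is judged:
By the outcome, as a careful person would: the job done as asked, in the order asked, and still so for the second after the job is handed in, with the robot touching nothing.
It also fails if it takes over 136 s, if anything falls off the work surface, if the arm or the gripper's body presses on something with over 40 N, if the wrist force passes 120 N, or if a joint passes its speed limit or range.

## Robot

A 6-joint arm with a two-finger parallel gripper is mounted at the origin on the work surface; the furniture and walls round the work are solid. World frame = base frame: x ahead of the robot, y to its left, z up, the work surface at z = 0. Lengths are in m, angles in rad, forces in N, time in s.
With the tool pointing down it reaches from about 0.25 to 0.775 m from the base axis. Payload 4 kg.
Tool frame: the origin (TCP) lies midway between the tips of the shut fingers; the grasp point (between the pads) lies 19 mm behind it (robot.tcp_to_grasp is the z of the grasp point in the tool frame, in m); z points along the fingers, y is the line along which they close (so a half turn about z gives the same grasp; the last joint's range is limited). The gripper opens to 94 mm and grips with 3 to 60 N. Pads are 16 mm wide; open, the fingers measure 119 mm over their backs; the gripper's body (75 mm by 177 mm) begins 78 mm behind the grasp point.
Start: joints at [-1.217, 0.087, 1.371, -0, 1.684, -0.103], TCP at [0.243, -0.494, 0.206] pointing down, gripper open.
Joint ranges: [-3.1, 3.1], [-0.76, 2.03], [0.27, 2.55], [-1.08, 4.22], [0.17, 2.65], [-2.57, 2.57]. Speed limits (rad/s): [2.79, 2.79, 3.14, 3.14, 3.14, 3.14].

## Interface

Orientations are given as [roll, pitch, yaw] about the fixed x, y, z axes, in that order (R = Rz(yaw) Ry(pitch) Rx(roll)).
In Python, from bench import robot gives the robot as it stands. The module is installed in compiled form; this text tells all that it offers.
- The arm moves only by the tool move_arm, never from a script. Its argument "motion" is one flat list of numbers, 7 for each row, row after row: the turn, a rotation vector about the tool's x, y, z in units of 45 degrees (1.0 is 45 degrees), then the shift along the tool's x, y, z in units of 100 mm (1.0 is 100 mm), then the opening, from 0 (shut) to 1 (fully open). A call has 1 to 12 rows; each row shifts and turns the commanded pose from where the row before left it, along the tool's axes as they then stand; what a row does not reach is not made up. A row lasts 1/12 s, in which the tool goes at most 41.7 mm and 7.16 degrees, less where a joint would pass 70% of its speed; a pose out of reach is approached as far as the arm can. A call with a number of a shift or a turn outside -1 to 1 is refused whole. A call with a gripper value outside its range is refused whole. The fingers move at their own pace and stop on an object; the grip force is fixed at half the most. Time passes only in rows, so rows that do not move let the fingers close. It gives the time, the measured TCP pose, the force, the opening and the grip force at its end, in the units of the state.
- robot.get_obs(): the state, without advancing time (a new reading comes with each control period).
- robot.snapshot(name): name is "side" or "top" or "wrist"; returns the picture (480x640x3 uint8, red, green, blue); there is no depth.
- robot.get_calibration(name): a dict with "fx", "fy", "cx", "cy" (pixels), "R" (3x3) and "t" (3): a world point X has camera coordinates R X + t. Camera axes: x right, y down, z forward; pixel columns grow to the right and rows downward; lengths in m; the calibration is good to about 2 mm. A picture is of the moment at which its call begins: read the wrist's pose just before it. get_calibration takes no time and is no camera call; for the wrist camera it gives the pose at the moment of the call.
- robot.close_job(): hands the job in; it is judged then, once.
The state is a dict: "time": time; "joint_positions": joint angles; "qvel": joint speeds; "joint_torque": joint torques, N m; "tool_pos": TCP position; "ee_rot": TCP orientation; "wrist_force": force on the tool from outside, world axes, zero at the start; "wrist_torque": the same for the moment, N m; "width": finger opening in m; "finger_force": force on a finger pad.
Only numpy, scipy, OpenCV 4.12 (cv2) and the standard library are available. Lean on these libraries where they do the work, as an engineer would, in place of code of your own. Each camera call takes 0.05 s, during which the arm holds its last target. There are 200 camera calls.

## Working session

There is one attempt and no reset: what is moved stays moved. The work goes in short steps, Python scripts to look and compute and a tool call to move; the robot and the scene stay as the last step left them, time stands still between calls to the robot, and variables do not carry over. Pictures are saved under pics/ and viewed, at most 14 in all, crops included, and the job is handed in when it is done.

Besides the shell and the picture viewer there is one more tool, called after ">>>" as a command line: name --argument value ..., lists and objects as JSON in quotes. move_arm: Moves the arm, as the interface text tells. Shifts and turns lie within -1 to 1; 1 stands for 100 mm of shift or 45 degrees of turn. Its arguments: {"type":"object","properties":{"motion":{"type":"array","items":{"type":"number"}}},"required":["motion"]}

```bash
mkdir -p pics; python3 - <<'E'
from bench import robot
import cv2
for n in("top","side"):
    im=robot.snapshot(n); cv2.imwrite(f"pics/{n}0.png",im[:,:,::-1])
    c=robot.get_calibration(n); print(n,c)
o=robot.get_obs(); print(o, robot.tcp_to_grasp)
E
```

```text
top {'fx': 559.7820471864158, 'fy': 559.7820471864158, 'cx': 319.21278429918567, 'cy': 238.64994880839285, 'R': array([[ 0.11247887, -0.99364563,  0.00410708],
       [-0.97323546, -0.11100021, -0.20122549],
       [ 0.20040272,  0.01863646, -0.97953634]]), 't': array([-0.06214221,  0.51277083,  1.07244737])}
side {'fx': 469.68618888020046, 'fy': 469.68618888020046, 'cx': 320.9673095118536, 'cy': 242.57225163829622, 'R': array([[ 0.8266695 ,  0.56234436,  0.01965605],
       [ 0.26683228, -0.36102093, -0.89356836],
       [-0.49539689,  0.74393058, -0.44849662]]), 't': array([-0.39672321, -0.06435687,  1.31406525])}
{'time': 0.1, 'joint_positions': array([-1.21711737e+00,  8.79094547e-02,  1.37206675e+00, -3.94128527e-05,
        1.68361613e+00, -1.03110030e-01]), 'qvel': array([-0.00013541, -0.00116011, -0.0033027 ,  0.00046358, -0.0001083 ,
       -0.00066586]), 'joint_torque': array([ 2.43407565e-03, -3.41255128e+01, -3.03299546e+01,  7.18633784e-02,
        3.04032303e-02, -1.09226410e-04]), 'tool_pos': array([ 0.24239614, -0.4931602 ,  0.20442418]), 'ee_rot': array([-3.13959955e+00, -1.66859702e-04,  4.56784426e-01]), 'wrist_force': array([0.14483368, 0.87984931, 0.16809009]), 'wrist_torque': array([-0.01781469, -0.01835783, -0.02329229]), 'finger_force': 0.0, 'width': 0.09420192324880136} -0.0188
```

View pics/top0.png

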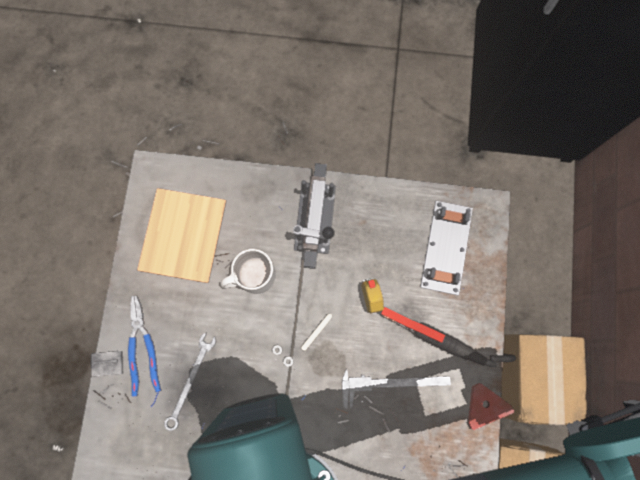

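View pics/side0.png

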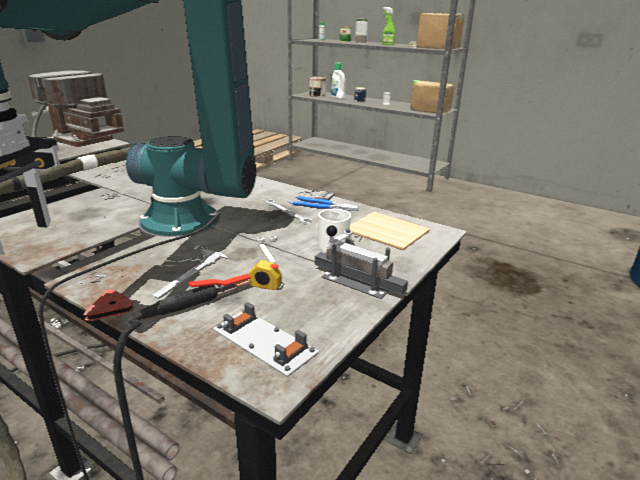

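The top view shows the board at (182,235), the cradle at (315,215) with its knob at (328,233), the jig at (447,247), the mug at (250,270) and the tape at (373,297). The side view agrees, with the knob at (332,230).

```bash
cat > h.py <<'E'
import numpy as np, cv2
from bench import robot
from scipy.spatial.transform import Rotation as Ro
def ray(c,p):
    d=c["R"].T@np.array([(p[0]-c["cx"])/c["fx"],(p[1]-c["cy"])/c["fy"],1]); return -c["R"].T@c["t"],d
def onz(c,p,z):
    o,d=ray(c,p); return o+d*(z-o[2])/d[2]
def tri(cps):
    A=np.zeros((3,3));b=np.zeros(3)
    for c,p in cps:
        o,d=ray(c,p); d=d/np.linalg.norm(d); P=np.eye(3)-np.outer(d,d); A+=P;b+=P@o
    x=np.linalg.solve(A,b)
    return x,[np.linalg.norm((np.eye(3)-np.outer(d/np.linalg.norm(d),d/np.linalg.norm(d)))@(x-o)) for o,d in [ray(c,p) for c,p in cps]]
def proj(c,X):
    q=c["R"]@np.asarray(X)+c["t"]; return [c["cx"]+c["fx"]*q[0]/q[2],c["cy"]+c["fy"]*q[1]/q[2]]
def to(pos,yaw=None,frm=None):
    """tool-frame shift (100 mm units) and turn (45deg units) to a tool-down pose at yaw; in the present tool frame"""
    o=robot.get_obs(); p,r=(o["tool_pos"],Ro.from_euler("xyz",o["ee_rot"])) if frm is None else (np.array(frm[0]),Ro.from_euler("xyz",[np.pi,0,frm[1]]))
    y=o["ee_rot"][2] if yaw is None else yaw
    t=(r.inv()*Ro.from_euler("xyz",[np.pi,0,y])).as_rotvec()
    print("shift",np.round(r.inv().apply(np.array(pos)-p)*10,3),"turn",np.round(t/(np.pi/4),3),"rowsT",round(np.degrees(np.linalg.norm(t))/7.16,1))
E
python3 - <<'E'
from h import *
c=robot.get_calibration("top");s=robot.get_calibration("side")
for n,p,z in [("board",(182,235),.009),("b1",(157,189),.009),("b2",(225,199),.009),("b3",(209,282),.009),("b4",(138,272),.009),("knob",(328,233),.119),("jigTL",(434,202),.006),("jigTR",(474,207),.006),("jigBR",(459,293),.006),("jigBL",(421,287),.006),("tubeFar",(319,165),.03),("tubeNear",(310,267),.03),("mug",(252,270),.0),("tape",(373,297),.03)]:
    print(n,onz(c,p,z).round(3))
print(tri([(c,(328,233)),(s,(332,230))]))
w=robot.get_calibration("wrist");o=robot.get_obs()
print("wristcam in tool", Ro.from_euler("xyz",o["ee_rot"]).inv().apply(-w["R"].T@w["t"]-o["tool_pos"]), (Ro.from_euler("xyz",o["ee_rot"]).inv().as_matrix()@w["R"].T).round(3),w["fx"])
E
```

```text
board [0.501 0.283 0.009]
b1 [0.593 0.351 0.009]
b2 [0.588 0.205 0.009]
b3 [0.409 0.212 0.009]
b4 [0.413 0.36  0.009]
knob [ 0.516 -0.02   0.119]
jigTL [ 0.633 -0.236  0.006]
jigTR [ 0.631 -0.321  0.006]
jigBR [ 0.445 -0.301  0.006]
jigBL [ 0.449 -0.223  0.006]
tubeFar [0.678 0.015 0.03 ]
tubeNear [0.461 0.009 0.03 ]
mug [0.445 0.129 0.   ]
tape [ 0.414 -0.124  0.03 ]
(array([ 0.516691  , -0.01952923,  0.11954758]), [np.float64(0.0014948117304992648), np.float64(0.0014948117304992743)])
wristcam in tool [ 0.07123144  0.0004986  -0.17922689] [[ 0.    -0.97  -0.244]
 [ 1.    -0.     0.   ]
 [-0.    -0.244  0.97 ]] 371.9560048031929
```

```bash
python3 - <<'E'
from h import *
o=robot.get_obs()
to([0.2424,-0.4932,0.30],0.0)
to([0.58,0,0.30],0.0,frm=([0.2424,-0.4932,0.30],0))
E
```

```text
shift [ 0.    -0.002 -0.956] turn [-0.003  0.     0.582] rowsT 3.7
shift [ 3.376 -4.932 -0.   ] turn [0. 0. 0.] rowsT 0.0
```

>>> move_arm --motion '[0,0,0.145,0,0,-0.24,1,0,0,0.145,0,0,-0.24,1,0,0,0.145,0,0,-0.24,1,0,0,0.146,0,0,-0.24,1]'

```text
time: 0.43
tool_pos: [0.2425, -0.4932, 0.3018]
ee_rot: [-3.14, 0.001, -0.005]
wrist_force: [0.2, -0.0, -0.4]
width: 0.0937
finger_force: 0.0
```

>>> move_arm --motion '[0,0,0,0.14,-0.2,0,1,0,0,0,0.2,-0.3,0,1,0,0,0,0.2,-0.3,0,1,0,0,0,0.2,-0.3,0,1,0,0,0,0.2,-0.3,0,1,0,0,0,0.2,-0.3,0,1,0,0,0,0.2,-0.3,0,1,0,0,0,0.2,-0.3,0,1,0,0,0,0.2,-0.3,0,1,0,0,0,0.2,-0.3,0,1,0,0,0,0.2,-0.3,0,1,0,0,0,0.2,-0.3,0,1]'

```text
time: 1.43
tool_pos: [0.4769, -0.1418, 0.301]
ee_rot: [-3.141, 0.001, 0.001]
wrist_force: [0.6, -0.8, -0.9]
width: 0.0941
finger_force: 0.0
```

>>> move_arm --motion '[0,0,0,0.2,-0.3,0,1,0,0,0,0.2,-0.3,0,1,0,0,0,0.2,-0.3,0,1,0,0,0,0.2,-0.3,0,1,0,0,0,0.2,-0.23,0,1,0,0,0,0,0,0,1,0,0,0,0,0,0,1]'

```text
time: 2.02
tool_pos: [0.5765, 0.0007, 0.2999]
ee_rot: [3.141, 0.003, 0.003]
wrist_force: [-0.2, -0.0, 0.4]
width: 0.0939
finger_force: 0.0
```

```bash
python3 - <<'E'
from h import *
import pickle
c=robot.get_calibration("wrist"); im=robot.snapshot("wrist"); pickle.dump(c,open("w1.pkl","wb"))
cv2.imwrite("pics/w1.png",im[:,:,::-1]); o=robot.get_obs(); print(o["tool_pos"],o["ee_rot"],o["time"])
print([np.round(proj(c,x)) for x in [(.57,.011,.08),(.5395,-.27,.006),(.5,.28,.009)]])
t=cv2.imread("pics/w1.png")
E
```

```text
[ 5.76102959e-01 -3.98748461e-04  3.00508152e-01] [3.14106753e+00 2.16481935e-03 1.25309389e-03] 2.0667
[array([306., 214.]), array([523., 226.]), array([104., 255.])]
```

View pics/w1.png

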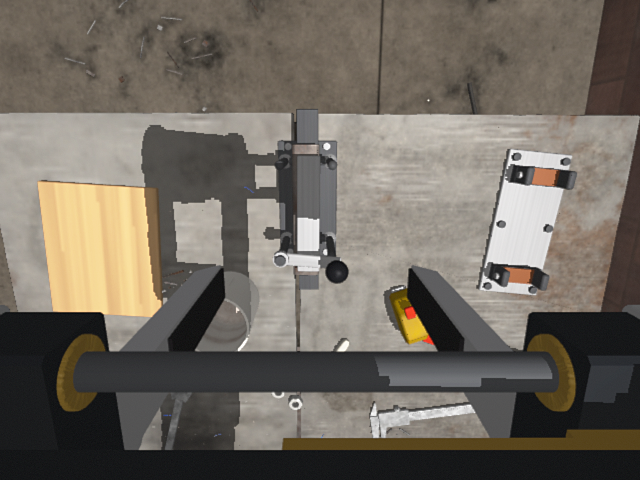

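The wrist view shows the cradle from (308,108) to (308,290), the keeper shut from (281,259) to the knob at (337,271), the jig around (524,222) and the board around (100,248). I'll enlarge the cradle and the jig.

```bash
python3 - <<'E'
import cv2,numpy as np
a=cv2.imread("pics/w1.png")
f=lambda x,y:cv2.resize(a[y:y+200,x:x+130],None,fx=3,fy=3,interpolation=cv2.INTER_CUBIC)
cv2.imwrite("pics/w1c.png",np.hstack([f(250,100),f(465,120)]))
E
```

```text
(no output)
```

View pics/w1c.png

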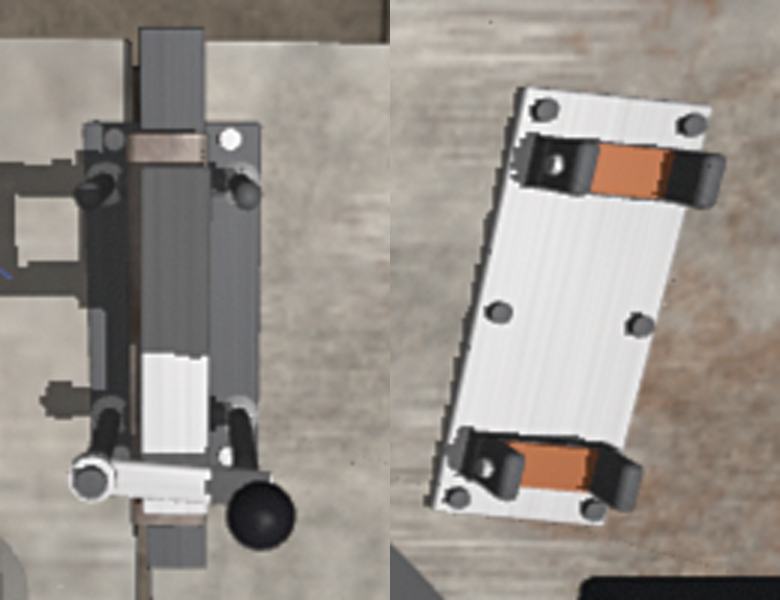

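The crop shows the flat bar across columns 140–208 (rows 163–515), the long tube ends at rows 28 and 567, the pivot at (91,481), the knob at (261,515) and the jig plate corners at (522,88), (710,107), (605,525) and (432,508).

```bash
python3 - <<'E'
from h import *
import pickle
c=pickle.load(open("w1.pkl","rb")); t=robot.get_calibration("top"); s=robot.get_calibration("side")
C=lambda u,v:(250+u/3,100+v/3); J=lambda u,v:(465+(u-390)/3,120+v/3)
for n,p,z in [("barFL",C(140,163),.077),("barFR",C(206,163),.077),("barNL",C(143,515),.077),("barNR",C(208,515),.077),("stF",C(168,133),.065),("stN",C(175,525),.065),("ltFL",C(139,28),.035),("ltFR",C(204,28),.035),("ltNL",C(150,567),.035),("ltNR",C(206,567),.035),("baseTL",C(85,122),.005),("baseTR",C(260,122),.005),("pivot",C(91,481),.095),("postFL",C(90,200),.087),("postFR",C(247,192),.087),
 ("jTL",J(522,88),.006),("jTR",J(710,107),.006),("jBR",J(605,525),.006),("jBL",J(432,508),.006),("cuFar",J(630,170),.018),("cuNear",J(553,466),.018),("bTL",(39,181),.009),("bTR",(158,188),.009),("bBR",(161,317),.009),("bBL",(50,310),.009)]:
    print(n,onz(c,p,z).round(4))
print(tri([(c,C(261,515)),(t,(328,233)),(s,(332,230))]))
print(tri([(c,C(171,28)),(t,(319,165))]))
E
```

```text
barFL [0.6333 0.0207 0.077 ]
barFR [ 0.6334 -0.0025  0.077 ]
barNL [0.502  0.0208 0.077 ]
barNR [ 0.5021 -0.004   0.077 ]
stF [0.6435 0.0111 0.065 ]
stN [0.4935 0.0089 0.065 ]
ltFL [0.6817 0.0227 0.035 ]
ltFR [ 0.6818 -0.0019  0.035 ]
ltNL [0.4632 0.0201 0.035 ]
ltNR [ 0.4633 -0.0037  0.035 ]
baseTL [0.6471 0.0468 0.005 ]
baseTR [ 0.6473 -0.0253  0.005 ]
pivot [0.5215 0.0386 0.095 ]
postFL [0.6211 0.0377 0.087 ]
postFR [ 0.624  -0.0167  0.087 ]
jTL [ 0.6375 -0.2391  0.006 ]
jTR [ 0.6301 -0.3181  0.006 ]
jBR [ 0.4433 -0.3025  0.006 ]
jBL [ 0.4514 -0.2226  0.006 ]
cuFar [ 0.6052 -0.2816  0.018 ]
cuNear [ 0.4763 -0.2678  0.018 ]
bTL [0.597  0.3484 0.009 ]
bTR [0.5886 0.1997 0.009 ]
bBR [0.4103 0.2136 0.009 ]
bBL [0.4204 0.3651 0.009 ]
(array([ 0.51717346, -0.02046859,  0.11977631]), [np.float64(0.0011831760013648054), np.float64(0.001725738980526077), np.float64(0.0016456316749806409)])
(array([0.68298351, 0.01314712, 0.01696926]), [np.float64(0.00214355169168105), np.float64(0.002143551691681042)])
```

>>> move_arm --motion '[0,0,0,-0.2,0.07,0,0.5,0,0,0,-0.2,0.07,0,0.5,0,0,0,-0.19,0.06,0.2,0.5,0,0,0,0,0,0.3,0.5,0,0,0,0,0,0.3,0.5,0,0,0,0,0,0.3,0.5,0,0,0,0,0,0.3,0.5,0,0,0,0,0,0,0.5,0,0,0,0,0,0,0.5]'

```text
time: 2.82
tool_pos: [0.5156, -0.0215, 0.1604]
ee_rot: [-3.141, 0.004, -0.001]
wrist_force: [-0.3, 0.5, 0.4]
width: 0.0474
finger_force: 0.0
```

```bash
python3 - <<'E'
from h import *
import pickle
c=robot.get_calibration("wrist"); im=robot.snapshot("wrist"); pickle.dump(c,open("w2.pkl","wb"))
cv2.imwrite("pics/w2.png",im[:,:,::-1]); o=robot.get_obs(); print(o["tool_pos"],o["ee_rot"],o["time"])
to([.517,-.0205,.100],0.0)
E
```

```text
[ 0.51727977 -0.02149922  0.16273059] [ 3.14112007e+00 -1.06783993e-03 -1.13124914e-03] 2.8667
shift [-0.003 -0.01   0.627] turn [ 0.001 -0.001 -0.001] rowsT 0.0
```

View pics/w2.png

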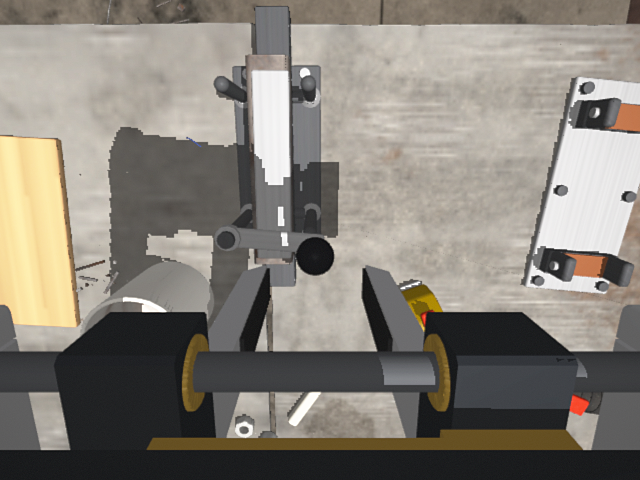

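The knob is at (315,256) between the fingers, the bar's far end is at row 70 (columns 254–289), and the jig's near-left plate corner is at (527,285). Next I'll check heights from the two wrist views.

```bash
python3 - <<'E'
from h import *
import pickle
a=pickle.load(open("w1.pkl","rb"));b=pickle.load(open("w2.pkl","rb"))
C=lambda u,v:(250+u/3,100+v/3); J=lambda u,v:(465+(u-390)/3,120+v/3)
for n,p,q in [("knob",C(261,515),(315,256)),("barFL",C(140,163),(254,70)),("barFR",C(206,163),(290,70)),("stF",C(168,133),(268,54)),("ltF",C(171,28),(272,6)),("pivot",C(91,481),(227,238)),("bTR",(158,188),(62,138)),("jTL",J(522,88),(574,77)),("jBL",J(432,508),(526,285)),("postFR",C(247,192),(308,98)),("cuFarL",J(592,193),(616,127))]:
    x,e=tri([(a,p),(b,q)]); print(n,x.round(4),round(e[0],4))
E
```

```text
knob [ 0.5188 -0.0213  0.1229] 0.0001
barFL [0.6332 0.0207 0.0661] 0.0006
barFR [ 0.6333 -0.0035  0.0653] 0.0009
stF [0.6436 0.0108 0.0646] 0.0004
ltF [0.6818 0.0103 0.0351] 0.0003
pivot [0.523  0.0381 0.0981] 0.0005
bTR [ 0.5883  0.2029 -0.    ] 0.001
jTL [ 0.6379 -0.2401  0.0029] 0.0006
jBL [ 0.4537 -0.2203  0.0109] 0.0003
postFR [ 0.6198 -0.0175  0.0297] 0.0018
cuFarL [ 0.5971 -0.2589  0.0332] 0.0005
```

>>> move_arm --motion '[0,0,0,0,0,0.21,0.5,0,0,0,0,0,0.21,0.5,0,0,0,0,0,0.2,0.5,0,0,0,0,0,0,0.1,0,0,0,0,0,0,0.1,0,0,0,0,0,0,0.1,0,0,0,0,0,0,0.1,0,0,0,0,0,0,0.1]'

```text
time: 3.53
tool_pos: [0.5192, -0.021, 0.1024]
ee_rot: [3.14, -0.005, 0.0]
wrist_force: [0.1, -1.0, 4.6]
width: 0.0226
finger_force: 30.0
```

>>> move_arm --motion '[0,0,0,-0.08,-0.011,0,0.1,0,0,0,-0.077,-0.022,0,0.1,0,0,0,-0.074,-0.032,0,0.1,0,0,0,-0.069,-0.041,0,0.1,0,0,0,-0.063,-0.05,0,0.1,0,0,0,-0.055,-0.058,0,0.1,0,0,0,-0.048,-0.066,0,0.1,0,0,0,-0.038,-0.07,0,0.1,0,0,0,-0.028,-0.075,0,0.1,0,0,0,-0.018,-0.079,0,0.1,0,0,0,-0.008,-0.08,0,0.1,0,0,0,0.003,-0.08,0,0.1]'

```text
time: 4.53
tool_pos: [0.4492, 0.0415, 0.1012]
ee_rot: [3.131, 0.029, -0.003]
wrist_force: [-38.3, -7.6, 29.1]
width: 0.0187
finger_force: 35.7
```

>>> move_arm --motion '[0,0,0,0,0,0,0.1,0,0,0,0,0,0,0.1,0,0,0,0,0,0,0.5,0,0,0,0,0,0,0.5,0,0,0,0,0,0,0.5]'

```text
time: 4.95
tool_pos: [0.4618, 0.046, 0.1002]
ee_rot: [3.142, -0.002, 0.001]
wrist_force: [1.0, -0.2, -0.3]
width: 0.0347
finger_force: 0.0
```

>>> move_arm --motion '[0,0,0,0,0,-0.3,0.5,0,0,0,0,0,-0.3,0.5,0,0,0,0,0,-0.3,0.5,0,0,0,0.2,0,-0.1,0.5,0,0,0,0.3,0.1,0,0.6,0,0,0,0.3,0.1,0,0.6,0,0,0,0.25,0.1,0,0.6,0,0,0,0,0,0,0.6,0,0,0,0,0,0,0.6]'

```text
time: 5.7
tool_pos: [0.5676, 0.0155, 0.1986]
ee_rot: [-3.141, 0.001, -0.0]
wrist_force: [-0.4, -0.4, 0.3]
width: 0.0563
finger_force: 0.0
```

```bash
python3 - <<'E'
from h import *
import pickle
c=robot.get_calibration("wrist"); im=robot.snapshot("wrist"); pickle.dump(c,open("w3.pkl","wb"))
cv2.imwrite("pics/w3.png",im[:,:,::-1]); o=robot.get_obs(); print(o["tool_pos"],o["ee_rot"],o["time"])
to([.568,.009,.067],0.0)
E
```

```text
[0.56691453 0.01589652 0.19902047] [-3.14132748e+00  9.80981099e-04  1.66519697e-04] 5.75
shift [0.012 0.069 1.32 ] turn [-0.     0.001  0.   ] rowsT 0.0
```

View pics/w3.png

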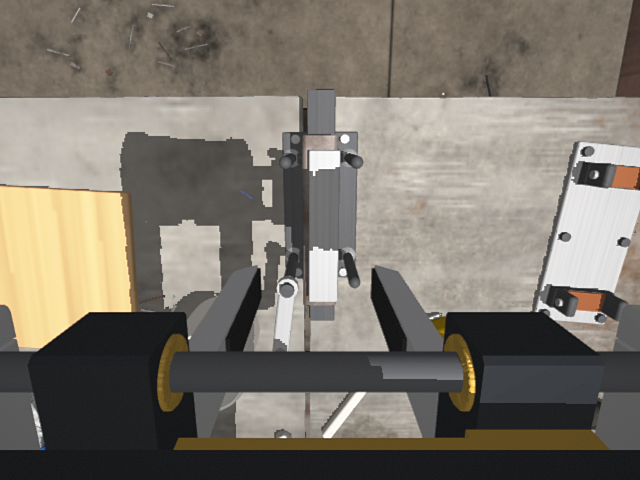

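The keeper now points towards the robot, from the pivot at (288,288) to (283,348), so the mouth is clear. I'll grasp the flat bar.

>>> move_arm --motion '[0,0,0,0.01,0.07,0.22,0.6,0,0,0,0,0,0.3,0.6,0,0,0,0,0,0.3,0.6,0,0,0,0,0,0.3,0.6,0,0,0,0,0,0.19,0.6,0,0,0,0,0,0,0.6,0,0,0,0,0,0,0.15,0,0,0,0,0,0,0.15,0,0,0,0,0,0,0.15,0,0,0,0,0,0,0.15,0,0,0,0,0,0,0.15,0,0,0,0,0,0,0.15]'

```text
time: 6.75
tool_pos: [0.5688, 0.0089, 0.0701]
ee_rot: [3.142, -0.003, 0.0]
wrist_force: [0.4, -0.1, 4.7]
width: 0.0246
finger_force: 30.0
```

>>> move_arm --motion '[0,0,0,0,0,-0.1,0.15,0,0,0,0,0,-0.2,0.15,0,0,0,0,0,-0.3,0.15,0,0,0,0,0,-0.3,0.15,0,0,0,0,0,-0.3,0.15,0,0,0,0,0,0,0.15,0,0,0,0,0,0,0.15]'

```text
time: 7.33
tool_pos: [0.5687, 0.0088, 0.1901]
ee_rot: [3.141, -0.004, 0.0]
wrist_force: [-0.8, -0.3, -3.4]
width: 0.0244
finger_force: 30.0
```

```bash
python3 - <<'E'
from h import *
# board places: local +-28 across
C=np.array([.5041,.2817]);psi=-.087
L=C+28e-3*np.array([-np.sin(psi),np.cos(psi)]);R=C-28e-3*np.array([-np.sin(psi),np.cos(psi)])
print(L,R)
to([.568,.009,.19],psi); to([*L,.19],psi,frm=([.568,.009,.19],psi)); to([*R,.19],psi,frm=([.568,.009,.19],psi))
o=robot.get_obs();print(o["tool_pos"],o["width"],o["finger_force"])
E
```

```text
[0.50653293 0.3095941 ] [0.50166707 0.2538059 ]
shift [-0.007 -0.002  0.001] turn [ 0.    -0.005  0.111] rowsT 0.7
shift [-0.874 -2.941 -0.   ] turn [0. 0. 0.] rowsT 0.0
shift [-0.874 -2.381 -0.   ] turn [0. 0. 0.] rowsT 0.0
[0.5687428  0.00879844 0.19006458] 0.024444518239466376 29.991566240787506
```

>>> move_arm --motion '[0,0,0.111,0,0,0,0.15,0,0,0,-0.04,-0.15,0,0.15,0,0,0,-0.08,-0.28,0,0.15,0,0,0,-0.1,-0.33,0,0.15,0,0,0,-0.1,-0.33,0,0.15,0,0,0,-0.1,-0.33,0,0.15,0,0,0,-0.1,-0.33,0,0.15,0,0,0,-0.1,-0.33,0,0.15,0,0,0,-0.1,-0.33,0,0.15,0,0,0,-0.1,-0.33,0,0.15,0,0,0,-0.054,-0.2,0,0.15,0,0,0,0,0,0.1,0.15]'

```text
time: 8.33
tool_pos: [0.5042, 0.3136, 0.1763]
ee_rot: [-3.14, 0.003, -0.081]
wrist_force: [-0.0, -1.0, -2.9]
width: 0.0246
finger_force: 30.0
```

>>> move_arm --motion '[0,0,0,0,0,0.3,0.15,0,0,0,0,0,0.3,0.15,0,0,0,0,0,0.3,0.15,0,0,0,0,0,0.3,0.15,0,0,0,0,0,0.25,0.15,0,0,0,0,0,0.1,0.15,0,0,0,0,0,0,0.15,0,0,0,0,0,0,0.15]'

```text
time: 9.0
tool_pos: [0.5056, 0.3085, 0.0222]
ee_rot: [3.14, 0.002, -0.087]
wrist_force: [-0.3, 0.3, -3.0]
width: 0.0245
finger_force: 30.0
```

>>> move_arm --motion '[0,0,0,0,0,0.05,0.15,0,0,0,0,0,0.03,0.15,0,0,0,0,0,0.0,0.15,0,0,0,0,0,0,0.15]'

```text
time: 9.33
tool_pos: [0.5067, 0.3096, 0.0163]
ee_rot: [-3.141, -0.001, -0.087]
wrist_force: [0.0, -0.5, -3.4]
width: 0.0248
finger_force: 30.0
```

>>> move_arm --motion '[0,0,0,0,0,0.02,0.15,0,0,0,0,0,0.0,0.15,0,0,0,0,0,0,0.15]'

```text
time: 9.58
tool_pos: [0.5069, 0.3097, 0.0143]
ee_rot: [-3.141, -0.002, -0.087]
wrist_force: [0.2, 0.3, -0.8]
width: 0.0243
finger_force: 30.0
```

>>> move_arm --motion '[0,0,0,0,0,0,0.5,0,0,0,0,0,0,0.5,0,0,0,0,0,0,0.5,0,0,0,0,0,-0.25,0.5,0,0,0,0,0,-0.4,0.5,0,0,0,0,0,-0.4,0.5,0,0,0,0,0,-0.4,0.5,0,0,-0.111,0,0,-0.3,0.6,0,0,0,0,0,0,0.6]'

```text
time: 10.33
tool_pos: [0.5098, 0.3112, 0.1985]
ee_rot: [-3.134, -0.015, 0.003]
wrist_force: [-0.7, -0.5, 0.1]
width: 0.0553
finger_force: 0.0
```

```bash
python3 - <<'E'
from h import *
to([.5685,.0098,.036],0.0)
E
```

```text
shift [0.553 3.027 1.611] turn [-0.009 -0.019  0.004] rowsT 0.1
```

>>> move_arm --motion '[0,0,0,0.03,0.15,0,0.6,0,0,0,0.07,0.3,0,0.6,0,0,0,0.07,0.35,0,0.6,0,0,0,0.07,0.35,0,0.6,0,0,0,0.07,0.35,0,0.6,0,0,0,0.07,0.35,0,0.6,0,0,0,0.07,0.35,0,0.6,0,0,0,0.07,0.35,0,0.6,0,0,0,0.07,0.3,0,0.6,0,0,0,0.026,0.15,0,0.6,0,0,0,0,0,0,0.6,0,0,0,0,0,0,0.6]'

```text
time: 11.33
tool_pos: [0.5678, 0.009, 0.188]
ee_rot: [-3.141, 0.001, -0.002]
wrist_force: [0.3, 0.8, 0.4]
width: 0.0565
finger_force: 0.0
```

```bash
python3 - <<'E'
from h import *
import pickle
to([.5685,.0098,.036],0.0)
c=robot.get_calibration("wrist"); im=robot.snapshot("wrist"); pickle.dump(c,open("w4.pkl","wb"))
t=robot.snapshot("top")
f=lambda a,s,x,y,w,h:cv2.resize(a[y:y+h,x:x+w],None,fx=s,fy=s,interpolation=cv2.INTER_CUBIC)
o=np.hstack([f(im,3,255,80,130,200),f(t,3,130,150,130,200)])
cv2.imwrite("pics/w4.png",o[:,:,::-1]); cv2.imwrite("pics/w4full.png",im[:,:,::-1])
E
```

```text
shift [ 0.008 -0.007  1.52 ] turn [-0.001  0.001 -0.002] rowsT 0.0
```

View pics/w4.png

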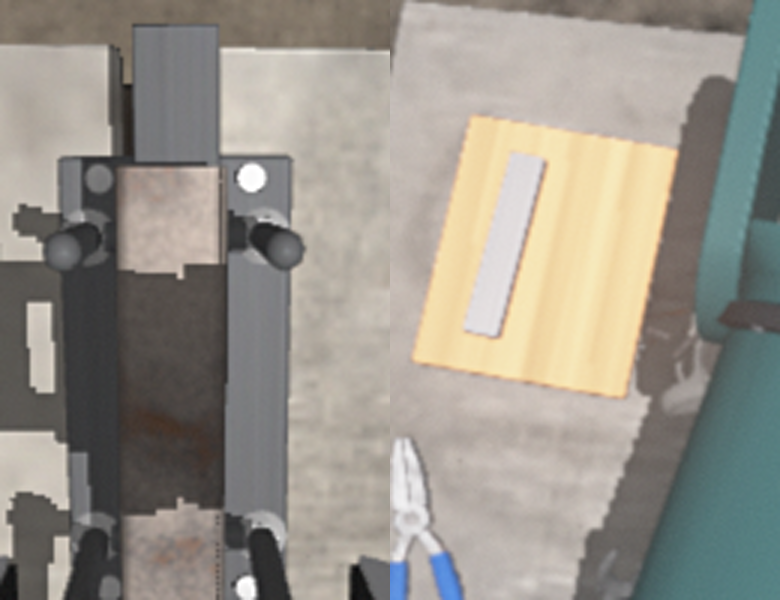

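The left crop shows the short tube still in place (far end at row 167, columns 118–223). The right crop shows the bar lying on the board, clear of its edges.

>>> move_arm --motion '[0,0,0,0,0,0.2,0.6,0,0,0,0,0,0.3,0.6,0,0,0,0,0,0.3,0.6,0,0,0,0,0,0.3,0.6,0,0,0,0,0,0.3,0.6,0,0,0,0,0,0.12,0.6,0,0,0,0,0,0,0.15,0,0,0,0,0,0,0.15,0,0,0,0,0,0,0.15,0,0,0,0,0,0,0.15,0,0,0,0,0,0,0.15,0,0,0,0,0,0,0.15]'

```text
time: 12.43
tool_pos: [0.57, 0.0102, 0.0393]
ee_rot: [-3.14, -0.005, 0.001]
wrist_force: [-0.1, 4.2, 6.4]
width: 0.0299
finger_force: 30.0
```

```bash
python3 - <<'E'
from h import *
import pickle
c=pickle.load(open("w4.pkl","rb"))
for u,v,z in [(118,167,.065),(221,167,.065),(120,500,.065),(223,500,.065),(133,25,.035),(218,25,.035),(60,157,.005),(291,157,.005),(65,252,.087),(286,250,.087)]: print(onz(c,(255+u/3,80+v/3),z).round(4))
E
```

```text
[0.6431 0.0255 0.065 ]
[ 0.643  -0.0014  0.065 ]
[0.5524 0.0264 0.065 ]
[ 0.5524 -0.0026  0.065 ]
[0.6818 0.0224 0.035 ]
[ 0.6818 -0.0013  0.035 ]
[0.6469 0.047  0.005 ]
[ 0.6468 -0.0253  0.005 ]
[0.6225 0.0377 0.087 ]
[ 0.6229 -0.0169  0.087 ]
```

>>> move_arm --motion '[0,0,0,0,0,-0.1,0.15,0,0,0,0,0,-0.22,0.15,0,0,0,0,0,-0.3,0.15,0,0,0,0,0,-0.3,0.15,0,0,0,0,0,-0.3,0.15,0,0,0,0,0,-0.3,0.15,0,0,0.111,0,0,0,0.15,0,0,0,0,0,0,0.15]'

```text
time: 13.1
tool_pos: [0.5688, 0.0086, 0.1912]
ee_rot: [3.14, -0.004, -0.089]
wrist_force: [-0.4, -0.9, -3.9]
width: 0.03
finger_force: 30.0
```

>>> move_arm --motion '[0,0,0,-0.05,-0.15,0,0.15,0,0,0,-0.1,-0.25,0,0.15,0,0,0,-0.11,-0.3,0,0.15,0,0,0,-0.11,-0.3,0,0.15,0,0,0,-0.12,-0.3,0,0.15,0,0,0,-0.12,-0.3,0,0.15,0,0,0,-0.11,-0.3,0,0.15,0,0,0,-0.1,-0.3,0,0.15,0,0,0,-0.057,-0.173,0,0.15,0,0,0,0,0,0,0.15,0,0,0,0,0,0,0.15]'

```text
time: 14.02
tool_pos: [0.4998, 0.2533, 0.1863]
ee_rot: [3.138, 0.003, -0.083]
wrist_force: [-1.0, -0.9, -3.6]
width: 0.0299
finger_force: 30.0
```

```bash
python3 - <<'E'
from h import *
to([.5017,.2538,.0145],-.087); print(robot.get_obs()["width"])
E
```

```text
shift [ 0.024 -0.012  1.718] turn [0.004 0.004 0.005] rowsT 0.0
0.029910030391005236
```

>>> move_arm --motion '[0,0,0,0,0,0.2,0.15,0,0,0,0,0,0.3,0.15,0,0,0,0,0,0.3,0.15,0,0,0,0,0,0.3,0.15,0,0,0,0,0,0.3,0.15,0,0,0,0,0,0.2,0.15,0,0,0,0,0,0.1,0.15,0,0,0,0,0,0.02,0.15,0,0,0,0,0,0,0.15,0,0,0,0,0,0,0.15]'

```text
time: 14.85
tool_pos: [0.5024, 0.2532, 0.0177]
ee_rot: [-3.141, -0.002, -0.087]
wrist_force: [-0.3, 0.5, -1.8]
width: 0.0298
finger_force: 30.0
```

>>> move_arm --motion '[0,0,0,0,0,0.02,0.15,0,0,0,0,0,0,0.15,0,0,0,0,0,0,0.15]'

```text
time: 15.1
tool_pos: [0.5016, 0.2536, 0.0152]
ee_rot: [-3.141, -0.001, -0.087]
wrist_force: [0.3, 0.6, -1.8]
width: 0.0297
finger_force: 30.0
```

>>> move_arm --motion '[0,0,0,0,0,0.015,0.15,0,0,0,0,0,0,0.15,0,0,0,0,0,0,0.15]'

```text
time: 15.35
tool_pos: [0.5017, 0.2537, 0.0137]
ee_rot: [-3.141, -0.001, -0.087]
wrist_force: [0.6, -0.1, -1.6]
width: 0.0296
finger_force: 30.0
```

>>> move_arm --motion '[0,0,0,0,0,0.015,0.15,0,0,0,0,0,0,0.15,0,0,0,0,0,0,0.15]'

```text
time: 15.6
tool_pos: [0.5019, 0.2537, 0.0131]
ee_rot: [-3.141, -0.002, -0.087]
wrist_force: [0.1, -0.0, 4.9]
width: 0.0299
finger_force: 30.0
```

>>> move_arm --motion '[0,0,0,0,0,0,0.48,0,0,0,0,0,0,0.48,0,0,0,0,0,-0.27,0.48,0,0,0,0,0,-0.4,0.48,0,0,0,0,0,-0.4,0.48,0,0,0,0,0,-0.4,0.48,0,0,-0.111,0,0,-0.3,0.55,0,0,0,0,0,0,0.55]'

```text
time: 16.27
tool_pos: [0.5048, 0.2549, 0.1972]
ee_rot: [-3.136, -0.014, 0.003]
wrist_force: [-0.0, -0.0, 0.8]
width: 0.0512
finger_force: 0.0
```

>>> move_arm --motion '[0,0,0,0.05,0.2,0,0.55,0,0,0,0.1,0.32,0,0.55,0,0,0,0.1,0.35,0,0.55,0,0,0,0.1,0.35,0,0.55,0,0,0,0.1,0.35,0,0.55,0,0,0,0.1,0.35,0,0.55,0,0,0,0.1,0.33,0,0.55,0,0,0,0.058,0.182,0,0.55,0,0,0,0,0,0,0.55,0,0,0,0,0,0,0.55]'

```text
time: 17.1
tool_pos: [0.5717, 0.0095, 0.187]
ee_rot: [-3.141, 0.002, -0.002]
wrist_force: [0.3, 0.9, -0.3]
width: 0.0518
finger_force: 0.0
```

```bash
python3 - <<'E'
from h import *
import pickle
to([.5725,.0105,.013],0.0)
c=robot.get_calibration("wrist"); im=robot.snapshot("wrist"); pickle.dump(c,open("w5.pkl","wb"))
cv2.imwrite("pics/w5.png",im[:,:,::-1])
E
```

```text
shift [ 0.012 -0.009  1.74 ] turn [-0.001  0.003 -0.003] rowsT 0.0
```

View pics/w5.png

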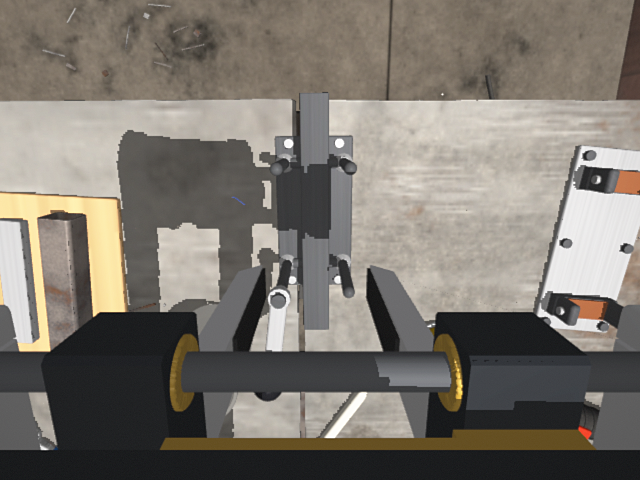

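The long tube is exposed, with its far end at row 93 and its near end at row 328 (column ~316). The two short pieces lie side by side on the board at (17,280) and (62,290).

```bash
python3 - <<'E'
from h import *
import pickle
c=pickle.load(open("w5.pkl","rb"))
for p in [(300,93),(328,93),(304,328),(329,328)]: print(onz(c,p,.035).round(4))
print("knob",onz(c,(267,390),.12).round(3),"pivot",onz(c,(278,298),.095).round(3))
to([.4455+.0,0,0],0)
psi=-.092
to([.5406,-.2706,.19],psi,frm=([.5725,.0105,.19],psi))
E
```

```text
[0.6817 0.0223 0.035 ]
[ 0.6816 -0.0011  0.035 ]
[0.4647 0.0211 0.035 ]
[ 0.4647 -0.0034  0.035 ]
knob [0.459 0.047 0.12 ] pivot [0.523 0.039 0.095]
shift [-1.258  0.107  1.876] turn [-0.001  0.002 -0.   ] rowsT 0.0
shift [-0.059  2.828  0.   ] turn [0. 0. 0.] rowsT 0.0
```

>>> move_arm --motion '[0,0,0,0.01,-0.01,0.24,0.55,0,0,0,0,0,0.3,0.55,0,0,0,0,0,0.3,0.55,0,0,0,0,0,0.3,0.55,0,0,0,0,0,0.3,0.55,0,0,0,0,0,0.25,0.55,0,0,0,0,0,0.05,0.55,0,0,0,0,0,0,0.55]'

```text
time: 17.82
tool_pos: [0.5707, 0.0129, 0.012]
ee_rot: [-3.141, 0.006, 0.002]
wrist_force: [0.1, 0.1, -0.0]
width: 0.0519
finger_force: 0.0
```

>>> move_arm --motion '[0,0,0,0,0,0,0.15,0,0,0,0,0,0,0.15,0,0,0,0,0,0,0.15,0,0,0,0,0,0,0.15,0,0,0,0,0,0,0.15,0,0,0,0,0,0,0.15]'

```text
time: 18.32
tool_pos: [0.5743, 0.0109, 0.0163]
ee_rot: [3.141, -0.003, 0.0]
wrist_force: [-0.2, -1.1, 4.9]
width: 0.0245
finger_force: 30.0
```

>>> move_arm --motion '[0,0,0,0,0,-0.1,0.15,0,0,0,0,0,-0.2,0.15,0,0,0,0,0,-0.3,0.15,0,0,0,0,0,-0.3,0.15,0,0,0,0,0,-0.3,0.15,0,0,0,0,0,-0.3,0.15,0,0,0,0,0,-0.25,0.15,0,0,0,0,0,0,0.15,0,0,0,0,0,0,0.15]'

```text
time: 19.07
tool_pos: [0.5735, 0.0113, 0.1903]
ee_rot: [3.142, -0.002, 0.0]
wrist_force: [-0.6, -0.6, -4.5]
width: 0.0247
finger_force: 30.0
```

```bash
python3 - <<'E'
from h import *
import pickle
to([.5406,-.2706,.19],-.092); print(robot.get_obs()["tool_pos"])
c=robot.get_calibration("wrist"); im=robot.snapshot("wrist"); pickle.dump(c,open("w6.pkl","wb"))
cv2.imwrite("pics/w6.png",im[:,:,::-1])
E
```

```text
shift [-0.33   2.819  0.003] turn [-0.    -0.003  0.118] rowsT 0.7
[0.57349699 0.01129567 0.19032418]
```

View pics/w6.png

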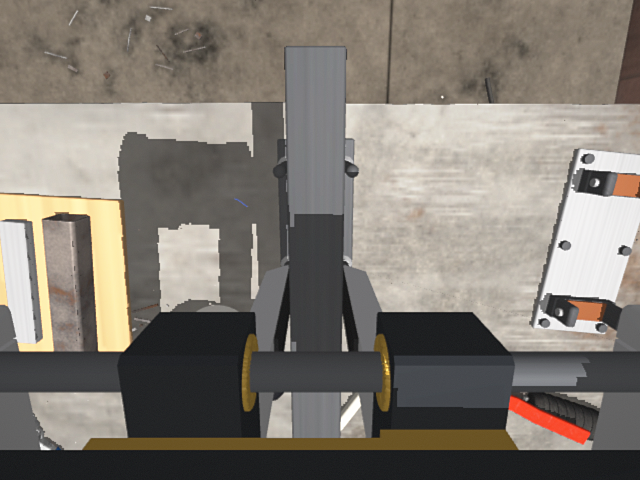

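The tube hangs level in the grip, with its far end at row 47 (columns 285–346).

```bash
python3 - <<'E'
from h import *
import pickle
c=pickle.load(open("w6.pkl","rb"))
for p in [(285,47),(346,47)]: print(onz(c,p,.211).round(4))
off=(onz(c,(315,47),.211)[0]-.110)-.5735; print("centre off",off)
psi=-.092; d=np.array([np.cos(psi),np.sin(psi)])
J=np.array([.5406,-.2706]); P=J-off*d; print(P)
to([*P,.19],psi,frm=([.5735,.0113,.19],psi))
E
```

```text
[0.6804 0.0231 0.211 ]
[ 0.6804 -0.0007  0.211 ]
centre off -0.003112808089368757
[ 0.54369964 -0.27088597]
shift [-0.037  2.837  0.   ] turn [0. 0. 0.] rowsT 0.0
```

>>> move_arm --motion '[0,0,0.118,0,0,0,0.15,0,0,0,0,0.15,0,0.15,0,0,0,0,0.28,0,0.15,0,0,0,0,0.33,0,0.15,0,0,0,-0.02,0.33,0,0.15,0,0,0,-0.025,0.33,0,0.15,0,0,0,0,0.33,0,0.15,0,0,0,0,0.33,0,0.15,0,0,0,0,0.33,0,0.15,0,0,0,0,0.28,0,0.15,0,0,0,0,0.147,0,0.15,0,0,0,0,0,0,0.15]'

```text
time: 20.12
tool_pos: [0.5405, -0.2732, 0.1856]
ee_rot: [-3.14, 0.006, -0.096]
wrist_force: [-0.1, 0.0, -4.2]
width: 0.0244
finger_force: 30.0
```

>>> move_arm --motion '[0,0,0,0,0,0.2,0.15,0,0,0,0,0,0.3,0.15,0,0,0,0,0,0.3,0.15,0,0,0,0,0,0.2,0.15,0,0,0,0,0,0,0.15,0,0,0,0,0,0,0.15]'

```text
time: 20.62
tool_pos: [0.5412, -0.2685, 0.0868]
ee_rot: [-3.138, 0.005, -0.091]
wrist_force: [-0.5, -0.3, -2.3]
width: 0.0249
finger_force: 30.0
```

```bash
python3 - <<'E'
from h import *
import pickle
to([.5426,-.2708,.024],-.092); print(robot.get_obs()["tool_pos"])
c=robot.get_calibration("wrist"); im=robot.snapshot("wrist"); pickle.dump(c,open("w7.pkl","wb"))
s=robot.snapshot("side")
cv2.imwrite("pics/w7.png",np.hstack([im[0:340,150:500],cv2.resize(s[220:390,190:415],None,fx=2,fy=2,interpolation=cv2.INTER_CUBIC)])[:,:,::-1])
E
```

```text
shift [0.019 0.024 0.627] turn [-0.004  0.007  0.001] rowsT 0.1
[ 0.541203   -0.26845657  0.08675177]
```

View pics/w7.png

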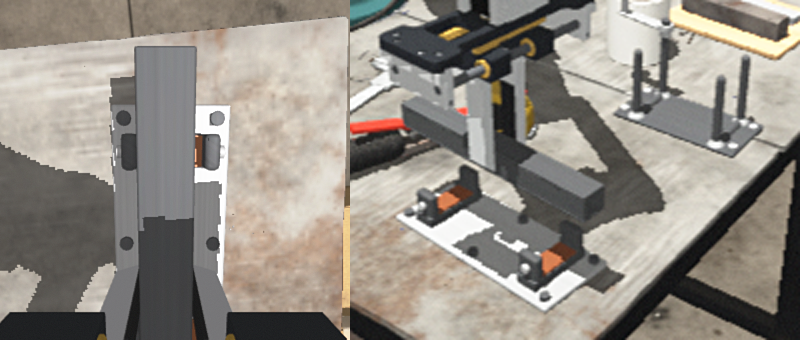

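The tube hangs above the jig. In the wrist crop it covers columns 135–196, with saddle lugs at columns 121–136 and 205–221 (row 150).

```bash
python3 - <<'E'
from h import *
import pickle
c=pickle.load(open("w7.pkl","rb")); o=robot.get_obs()["tool_pos"]; print(o)
l=onz(c,(150+121,150),.038); r=onz(c,(150+221,150),.038); print("lugs",l.round(4),r.round(4),"mid",((l+r)/2).round(4))
a=onz(c,(150+113,105),.006); b=onz(c,(150+230,107),.006); print("plate far",a.round(4),b.round(4),((a+b)/2).round(4))
zt=.0868-.005+.025
for p in [(285,47),(346,47),(286,210),(345,210)]: print("tube",onz(c,p,zt).round(4))
E
```

```text
[ 0.54349397 -0.27040472  0.09090258]
lugs [ 0.6091 -0.2478  0.038 ] [ 0.6037 -0.3073  0.038 ] mid [ 0.6064 -0.2775  0.038 ]
plate far [ 0.6379 -0.2421  0.006 ] [ 0.6296 -0.3191  0.006 ] [ 0.6338 -0.2806  0.006 ]
tube [ 0.6488 -0.2664  0.1068]
tube [ 0.6466 -0.2901  0.1068]
tube [ 0.5846 -0.2597  0.1068]
tube [ 0.5823 -0.2852  0.1068]
```

>>> move_arm --motion '[0,0,0,0,0.022,0,0.15,0,0,0,0,0,0.2,0.15,0,0,0,0,0,0.2,0.15,0,0,0,0,0,0.15,0.15,0,0,0,0,0,0.08,0.15,0,0,0,0,0,0,0.15,0,0,0,0,0,0,0.15,0,0,0,0,0,0,0.15]'

```text
time: 21.38
tool_pos: [0.5435, -0.2738, 0.0286]
ee_rot: [3.14, -0.003, -0.092]
wrist_force: [0.0, 0.5, -3.2]
width: 0.0246
finger_force: 30.0
```

```bash
python3 - <<'E'
from h import *
import pickle
print(robot.get_obs()["tool_pos"])
c=robot.get_calibration("wrist"); im=robot.snapshot("wrist"); pickle.dump(c,open("w8.pkl","wb"))
s=robot.snapshot("side")
cv2.imwrite("pics/w8.png",np.hstack([cv2.resize(im[20:320,230:430],None,fx=2,fy=2,interpolation=cv2.INTER_CUBIC),cv2.resize(s[250:400,210:410],None,fx=2,fy=4,interpolation=cv2.INTER_CUBIC)])[:,:,::-1])
E
```

```text
[ 0.54354467 -0.2738297   0.02857512]
```

View pics/w8.png

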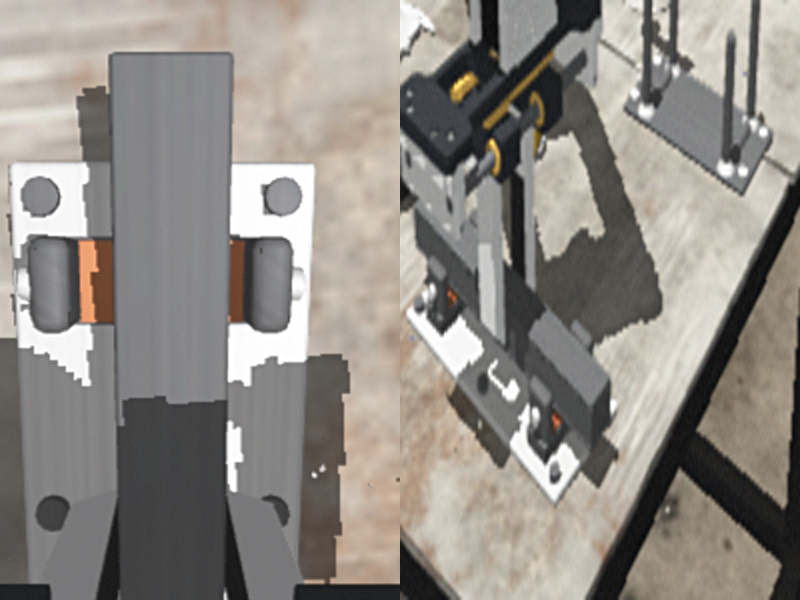

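The tube sits between the far lugs (tube 112–231, lug inner faces 78 and 247 in the crop), with its far end at row 52 and the plate's far edge at row 162.

```bash
python3 - <<'E'
from h import *
import pickle
c=pickle.load(open("w8.pkl","rb"))
f=lambda u,v,z:onz(c,(230+u/2,20+v/2),z)
zt=.0286-.0045+.025
e=f(172,52,zt); p=f(161,162,.006); print("end",e.round(4),"plate",p.round(4), "overhang along x (want .015)",e[0]-p[0])
print("saddle fl",f(78,280,.018).round(4),"lugs L/R inner z.038",f(78,285,.038).round(4),f(248,285,.038).round(4),"tube",f(113,285,zt).round(4),f(231,285,zt).round(4))
print(f(96,238,.018)[0],f(96,323,.018)[0])
E
```

```text
end [ 0.6503 -0.2839  0.0491] plate [ 0.6347 -0.2797  0.006 ] overhang along x (want .015) 0.015657949981265018
saddle fl [ 0.6075 -0.2564  0.018 ] lugs L/R inner z.038 [ 0.6071 -0.2587  0.038 ] [ 0.6036 -0.2968  0.038 ] tube [ 0.6069 -0.2675  0.0491] [ 0.6046 -0.2921  0.0491]
0.6172250931203426 0.5964339400601002
```

>>> move_arm --motion '[0,0,0,0,-0.02,0,0.15,0,0,0,0,0,0.03,0.15,0,0,0,0,0,0.02,0.15,0,0,0,0,0,0,0.15,0,0,0,0,0,0,0.15]'

```text
time: 21.9
tool_pos: [0.5433, -0.2713, 0.0242]
ee_rot: [3.141, -0.002, -0.092]
wrist_force: [-2.9, 2.3, 6.0]
width: 0.0251
finger_force: 30.0
```

>>> move_arm --motion '[0,0,0,0,0,0,0.5,0,0,0,0,0,0,0.5,0,0,0,0,0,0,0.5,0,0,0,0,0,-0.2,0.5,0,0,0,0,0,-0.4,0.5,0,0,0,0,0,-0.4,0.5,0,0,0,0,0,-0.4,0.5,0,0,0,0,0,-0.26,0.5,0,0,0,0,0,0,0.5,0,0,0,0,0,0,0.5]'

```text
time: 22.73
tool_pos: [0.5436, -0.2717, 0.1901]
ee_rot: [3.139, -0.005, -0.092]
wrist_force: [-0.2, 0.5, -1.1]
width: 0.0474
finger_force: 0.0
```

```bash
python3 - <<'E'
from h import *
import pickle
print(robot.get_obs()["tool_pos"])
c=robot.get_calibration("wrist"); im=robot.snapshot("wrist"); pickle.dump(c,open("w9.pkl","wb"))
cv2.imwrite("pics/w9.png",cv2.resize(im[60:360,220:420],None,fx=2,fy=2,interpolation=cv2.INTER_CUBIC)[:,:,::-1])
P=(.5017,.2538); to([*P,.19],-.087,frm=([.5433,-.2713,.19],-.092))
E
```

```text
[ 0.54356831 -0.27174285  0.19014271]
shift [-0.897 -5.191 -0.   ] turn [ 0.     0.    -0.006] rowsT 0.0
```

View pics/w9.png

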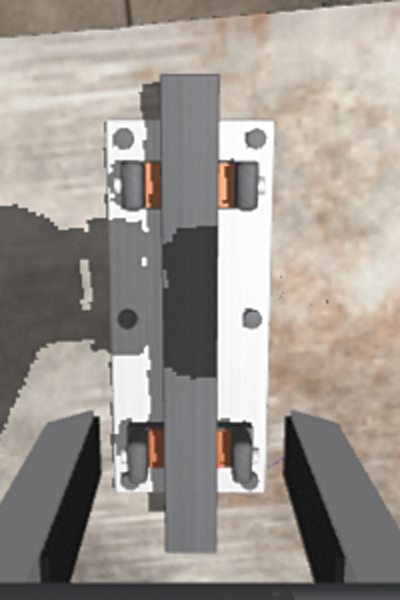

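The long tube lies in both saddles, centred between the lugs. Its ends are at rows 74 and 552 and the plate edges at rows 121 and 490.

>>> move_arm --motion '[0,0,0,-0.04,-0.21,0,0.5,0,0,0,-0.06,-0.35,0,0.5,0,0,0,-0.07,-0.4,0,0.5,0,0,0,-0.07,-0.4,0,0.5,0,0,0,-0.07,-0.4,0,0.5,0,0,0,-0.07,-0.4,0,0.5,0,0,0,-0.07,-0.4,0,0.5,0,0,0,-0.07,-0.4,0,0.5,0,0,0,-0.07,-0.4,0,0.5,0,0,0,-0.07,-0.4,0,0.5,0,0,0,-0.07,-0.4,0,0.5,0,0,0,-0.07,-0.4,0,0.5]'

```text
time: 23.78
tool_pos: [0.5029, 0.192, 0.1844]
ee_rot: [3.14, 0.005, -0.092]
wrist_force: [1.1, 0.5, 0.6]
width: 0.047
finger_force: 0.0
```

>>> move_arm --motion '[0,0,0,-0.06,-0.35,0,0.5,0,0,0,-0.03,-0.2,0,0.5,0,0,-0.006,-0.007,-0.081,0,0.5,0,0,0,0,0,0,0.5,0,0,0,0,0,0,0.5]'

```text
time: 24.2
tool_pos: [0.5004, 0.2532, 0.1857]
ee_rot: [3.139, 0.003, -0.088]
wrist_force: [0.4, 0.2, -0.2]
width: 0.047
finger_force: 0.0
```

```bash
python3 - <<'E'
from h import *
import pickle
c=pickle.load(open("w9.pkl","rb"))
f=lambda u,v,z:onz(c,(220+u/2,60+v/2),z)
a,b=f(190,74,.043),f(191,552,.043);p,q=f(190,121,.006),f(190,490,.006)
print(a,b,(a+b)[0]/2,"jig",(p+q)[0]/2, a[0]-p[0],q[0]-b[0])
print((f(162,185,.043)+f(219,185,.043))/2,(f(145,185,.038)+f(236,185,.038))/2)
c=robot.get_calibration("wrist"); im=robot.snapshot("wrist"); pickle.dump(c,open("w10.pkl","wb"))
cv2.imwrite("pics/w10.png",im[:,:,::-1])
to([.5017,.2538,.0135],-.087)
E
```

```text
[ 0.65045985 -0.28154612  0.043     ] [ 0.43254632 -0.26179006  0.043     ] 0.5415030822358058 jig 0.5409982409883602 0.016534044155036787 0.015524361660145702
[ 0.6056783  -0.27760272  0.043     ] [ 0.60555354 -0.27759994  0.038     ]
shift [ 0.011 -0.015  1.727] turn [ 0.003  0.002 -0.002] rowsT 0.0
```

View pics/w10.png

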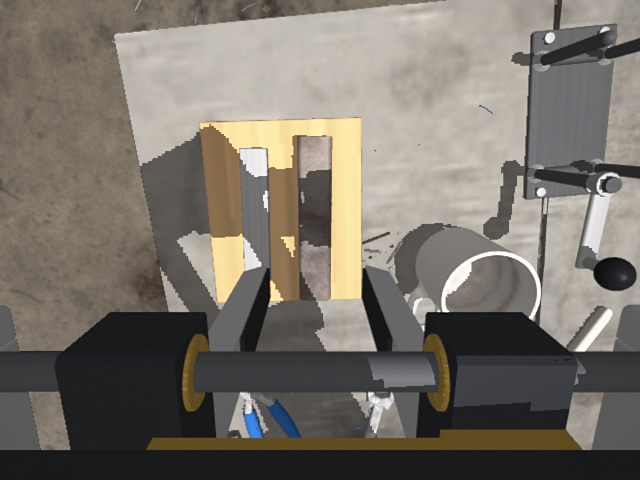

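The short tube is at columns 298–331 and rows 136–299, and the bar at columns 240–268. Both are parallel to the tool. The mug and tape haven't moved.

>>> move_arm --motion '[0,0,0,0,0,0.23,0.48,0,0,0,0,0,0.3,0.48,0,0,0,0,0,0.3,0.48,0,0,0,0,0,0.3,0.48,0,0,0,0,0,0.3,0.48,0,0,0,0,0,0.2,0.48,0,0,0,0,0,0.08,0.48,0,0,0,0,0,0,0.48,0,0,0,0,0,0,0.15,0,0,0,0,0,0,0.15,0,0,0,0,0,0,0.15,0,0,0,0,0,0,0.15]'

```text
time: 25.25
tool_pos: [0.5027, 0.2542, 0.0188]
ee_rot: [-3.141, -0.004, -0.088]
wrist_force: [0.0, -1.5, 2.7]
width: 0.0298
finger_force: 30.0
```

```bash
python3 - <<'E'
from h import *
import pickle
c=pickle.load(open("w10.pkl","rb"))
a,b=onz(c,(314,136),.039),onz(c,(314,299),.039); print("st",a,b,(a+b)/2)
a,b=onz(c,(254,148),.021),onz(c,(255,290),.021); print("bar",a,b)
o=robot.get_obs(); print(o["tool_pos"],o["width"],o["finger_force"],o["wrist_force"])
E
```

```text
st [0.57518356 0.24757703 0.039     ] [0.4268177  0.26074709 0.039     ] [0.50100063 0.25416206 0.039     ]
bar [0.5696713  0.30230438 0.021     ] [0.43354448 0.31886024 0.021     ]
[0.50270027 0.25421993 0.01882402] 0.02981402241702745 30.00077873468399 [ 0.01978808 -1.46542073  2.66316317]
```

>>> move_arm --motion '[0,0,0,0,0,-0.1,0.15,0,0,0,0,0,-0.21,0.15,0,0,0,0,0,-0.35,0.15,0,0,0,0,0,-0.35,0.15,0,0,0,0,0,-0.35,0.15,0,0,0,0,0,-0.35,0.15,0,0,-0.111,0,0,0,0.15,0,0,0,0,0,0,0.15,0,0,0,0,0,0,0.15]'

```text
time: 26.0
tool_pos: [0.5003, 0.2541, 0.1872]
ee_rot: [3.141, 0.001, -0.002]
wrist_force: [0.1, 0.2, -2.4]
width: 0.0297
finger_force: 30.0
```

>>> move_arm --motion '[0,0,0,0.05,0.15,0,0.15,0,0,0,0.09,0.3,0,0.15,0,0,0,0.1,0.35,0,0.15,0,0,0,0.1,0.35,0,0.15,0,0,0,0.1,0.35,0,0.15,0,0,0,0.1,0.35,0,0.15,0,0,0,0.1,0.35,0,0.15,0,0,0,0.06,0.2,0,0.15,0,0,0,0.013,0.035,0,0.15,0,0,0,0,0,0,0.15,0,0,0,0,0,0,0.15,0,0,0,0,0,0,0.15]'

```text
time: 27.0
tool_pos: [0.5713, 0.012, 0.1864]
ee_rot: [-3.141, 0.002, 0.001]
wrist_force: [0.5, 0.0, -3.6]
width: 0.0297
finger_force: 30.0
```

```bash
python3 - <<'E'
from h import *
import pickle
o=robot.get_obs(); print(o["tool_pos"],o["width"],o["finger_force"],o["wrist_force"])
to([.5735,.0105,.0195],0)
c=robot.get_calibration("wrist"); im=robot.snapshot("wrist"); pickle.dump(c,open("w11.pkl","wb"))
cv2.imwrite("pics/w11.png",cv2.resize(im[50:350,220:420],None,fx=2,fy=2,interpolation=cv2.INTER_CUBIC)[:,:,::-1])
E
```

```text
[0.57134805 0.01199644 0.18641764] 0.029727809646063877 29.99862849712372 [ 0.52441071  0.04718738 -3.63959095]
shift [0.025 0.016 1.669] turn [-0.001  0.003  0.001] rowsT 0.0
```

View pics/w11.png

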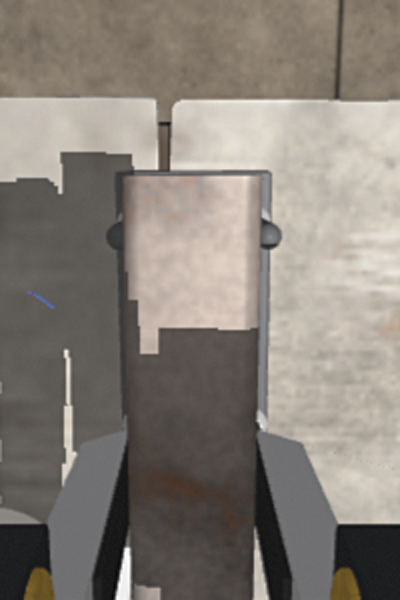

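The held tube (columns 125–262, far end at row 175) hangs over the cradle, centred between the far post tops at (116,235) and (271,235).

```bash
python3 - <<'E'
from h import *
import pickle
c=pickle.load(open("w11.pkl","rb"))
f=lambda u,v,z:onz(c,(220+u/2,50+v/2),z).round(4)
print("tube",f(124,176,.207),f(262,176,.207),f(132,550,.207),f(254,550,.207),"posts",f(116,240,.087),f(271,240,.087),"base",f(117,172,.005),f(271,172,.005))
to([.5735,.0105,.0195],0)
E
```

```text
tube [0.6439 0.0257 0.207 ] [ 0.6439 -0.0027  0.207 ] [0.5591 0.0257 0.207 ] [ 0.5591 -0.0029  0.207 ] posts [0.6215 0.0398 0.087 ] [ 0.6216 -0.0175  0.087 ] base [0.6467 0.0468 0.005 ] [ 0.6467 -0.0253  0.005 ]
shift [0.022 0.017 1.673] turn [-0.001  0.002  0.002] rowsT 0.0
```

>>> move_arm --motion '[0,0,0,0.025,0.005,0,0.15,0,0,0,0,0,0.2,0.15,0,0,0,0,0,0.25,0.15,0,0,0,0,0,0.25,0.15,0,0,0,0,0,0.25,0.15,0,0,0,0,0,0.25,0.15,0,0,0,0,0,0.25,0.15,0,0,0,0,0,0.15,0.15,0,0,0,0,0,0.03,0.15,0,0,0,0,0,0,0.15,0,0,0,0,0,0,0.15]'

```text
time: 27.97
tool_pos: [0.5756, 0.0106, 0.0257]
ee_rot: [3.141, -0.002, 0.0]
wrist_force: [1.0, 0.6, -2.7]
width: 0.03
finger_force: 30.0
```

>>> move_arm --motion '[0,0,0,0,0,0.02,0.15,0,0,0,0,0,0,0.15,0,0,0,0,0,0,0.15]'

```text
time: 28.22
tool_pos: [0.5755, 0.0101, 0.0238]
ee_rot: [3.141, -0.002, -0.0]
wrist_force: [-0.6, -0.2, -3.3]
width: 0.0297
finger_force: 30.0
```

>>> move_arm --motion '[0,0,0,-0.008,0,0.02,0.15,0,0,0,0,0,0,0.15,0,0,0,0,0,0,0.15]'

```text
time: 28.47
tool_pos: [0.5737, 0.0101, 0.0204]
ee_rot: [3.142, 0.0, -0.0]
wrist_force: [0.1, -0.1, -2.9]
width: 0.0297
finger_force: 30.0
```

>>> move_arm --motion '[0,0,0,0,0,0.02,0.15,0,0,0,0,0,0,0.15,0,0,0,0,0,0,0.15]'

```text
time: 28.72
tool_pos: [0.5741, 0.0101, 0.0198]
ee_rot: [3.141, -0.001, -0.0]
wrist_force: [-2.8, -0.3, 4.7]
width: 0.0297
finger_force: 30.0
```

>>> move_arm --motion '[0,0,0,0,0,0,0.55,0,0,0,0,0,0,0.55,0,0,0,0,0,0,0.55,0,0,0,0,0,-0.2,0.55,0,0,0,0,0,-0.4,0.55,0,0,0,0,0,-0.4,0.55,0,0,0,0,0,-0.4,0.55,0,0,0,0,0,-0.3,0.55,0,0,0.111,0,0,0,0.55,0,0,0,0,0,0,0.55,0,0,0,0,0,0,0.55]'

```text
time: 29.63
tool_pos: [0.5737, 0.0101, 0.1879]
ee_rot: [3.142, 0.0, -0.086]
wrist_force: [-0.4, -0.2, -0.1]
width: 0.0518
finger_force: 0.0
```

```bash
python3 - <<'E'
from h import *
import pickle
o=robot.get_obs(); print(o["tool_pos"])
to([.5062,.3095,.19],-.087)
c=robot.get_calibration("wrist"); im=robot.snapshot("wrist"); pickle.dump(c,open("w12.pkl","wb"))
cv2.imwrite("pics/w12.png",cv2.resize(im[50:350,180:420],None,fx=2,fy=2,interpolation=cv2.INTER_CUBIC)[:,:,::-1])
E
```

```text
[0.57373065 0.01012282 0.1879497 ]
shift [-0.929 -2.925 -0.02 ] turn [0.    0.001 0.002] rowsT 0.0
```

View pics/w12.png

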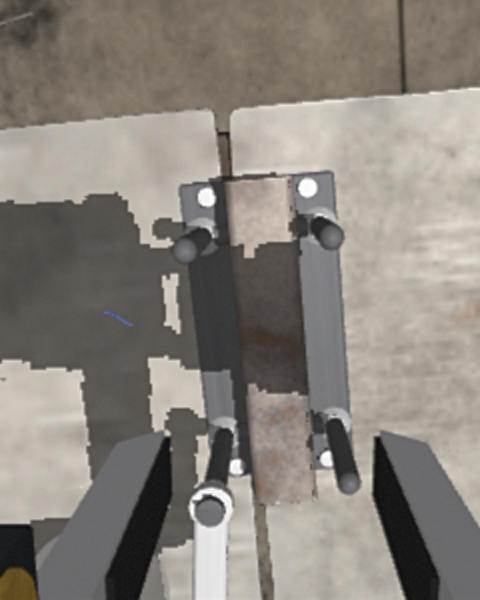

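The short tube lies in the cradle along the base, with its far end at about (258,179) and its near end at about (286,500).

```bash
python3 - <<'E'
from h import *
import pickle
c=pickle.load(open("w12.pkl","rb"))
f=lambda u,v,z:onz(c,(180+u/2,50+v/2),z).round(4)
a=[f(226,182,.04),f(290,177,.04),f(256,503,.04),f(316,498,.04)];print(a,np.mean(a,0)); print("base far",f(180,186,.005),f(332,172,.005),"posts",f(186,247,.087),f(330,234,.087))
E
```

```text
[array([0.6463, 0.0232, 0.04  ]), array([ 0.646 , -0.0042,  0.04  ]), array([0.4979, 0.0238, 0.04  ]), array([ 0.498 , -0.0048,  0.04  ])] [0.57205 0.0095  0.04   ]
base far [0.6465 0.0471 0.005 ] [ 0.6467 -0.0249  0.005 ] posts [0.624  0.0376 0.087 ] [ 0.6242 -0.0162  0.087 ]
```

>>> move_arm --motion '[0,0,0,-0.05,-0.15,0,0.5,0,0,0,-0.1,-0.3,0,0.5,0,0,0,-0.11,-0.36,0,0.5,0,0,0,-0.11,-0.36,0,0.5,0,0,0,-0.12,-0.36,0,0.5,0,0,0,-0.12,-0.36,0,0.5,0,0,0,-0.11,-0.36,0,0.5,0,0,0,-0.1,-0.36,0,0.5,0,0,0,-0.1,-0.27,0,0.5,0,0,0,-0.009,-0.045,0,0.5,0,0,0,0,0,0,0.5,0,0,0,0,0,0,0.5]'

```text
time: 30.68
tool_pos: [0.5065, 0.3088, 0.1867]
ee_rot: [3.139, 0.002, -0.087]
wrist_force: [0.1, -0.1, 0.4]
width: 0.0471
finger_force: 0.0
```

```bash
python3 - <<'E'
from h import *
to([.506,.3096,.014],-.087)
E
```

```text
shift [-1.000e-03 -1.200e-02  1.727e+00] turn [0.003 0.003 0.001] rowsT 0.0
```

>>> move_arm --motion '[0,0,0,0,-0.01,0.22,0.5,0,0,0,0,0,0.3,0.5,0,0,0,0,0,0.3,0.5,0,0,0,0,0,0.3,0.5,0,0,0,0,0,0.3,0.5,0,0,0,0,0,0.2,0.5,0,0,0,0,0,0.09,0.5,0,0,0,0,0,0,0.5,0,0,0,0,0,0,0.5,0,0,0,0,0,0,0.5]'

```text
time: 31.52
tool_pos: [0.5086, 0.3106, 0.0195]
ee_rot: [-3.14, -0.003, -0.088]
wrist_force: [0.5, 0.5, -0.2]
width: 0.0466
finger_force: 0.0
```

>>> move_arm --motion '[0,0,0,-0.02,0,0.05,0.5,0,0,0,0,0,0,0.5,0,0,0,0,0,0,0.15,0,0,0,0,0,0,0.15,0,0,0,0,0,0,0.15,0,0,0,0,0,0,0.15,0,0,0,0,0,0,0.15]'

```text
time: 32.1
tool_pos: [0.5051, 0.3106, 0.0128]
ee_rot: [3.141, -0.0, -0.087]
wrist_force: [0.0, -2.5, 1.3]
width: 0.0247
finger_force: 30.0
```

>>> move_arm --motion '[0,0,0,0,0,-0.1,0.15,0,0,0,0,0,-0.28,0.15,0,0,0,0,0,-0.35,0.15,0,0,0,0,0,-0.35,0.15,0,0,0,0,0,-0.35,0.15,0,0,0,0,0,-0.35,0.15,0,0,-0.111,0,0,0,0.15,0,0,0,0,0,0,0.15,0,0,0,0,0,0,0.15]'

```text
time: 32.85
tool_pos: [0.5043, 0.3106, 0.1897]
ee_rot: [3.141, 0.002, -0.002]
wrist_force: [0.3, -0.8, -4.3]
width: 0.0244
finger_force: 30.0
```

>>> move_arm --motion '[0,0,0,0.03,0.15,0,0.15,0,0,0,0.07,0.3,0,0.15,0,0,0,0.08,0.36,0,0.15,0,0,0,0.08,0.36,0,0.15,0,0,0,0.08,0.36,0,0.15,0,0,0,0.08,0.36,0,0.15,0,0,0,0.08,0.36,0,0.15,0,0,0,0.08,0.36,0,0.15,0,0,0,0.07,0.28,0,0.15,0,0,0,0.02,0.1,0,0.15,0,0,0,0,0,0,0.15,0,0,0,0,0,0,0.15]'

```text
time: 33.85
tool_pos: [0.5708, 0.0123, 0.1884]
ee_rot: [-3.14, 0.004, -0.002]
wrist_force: [0.0, 1.1, -3.6]
width: 0.0244
finger_force: 30.0
```

>>> move_arm --motion '[0,0,0,0,0,0.2,0.15,0,0,0,0,0,0.2,0.15,0,0,0,0,0,0.15,0.15,0,0,0,0,0,0,0.15,0,0,0,0,0,0,0.15,0,0,0,0,0,0,0.15]'

```text
time: 34.35
tool_pos: [0.5721, 0.013, 0.1363]
ee_rot: [-3.141, -0.001, 0.001]
wrist_force: [-0.2, 0.4, -3.4]
width: 0.0245
finger_force: 30.0
```

```bash
python3 - <<'E'
from h import *
import pickle
o=robot.get_obs(); print(o["tool_pos"],o["width"],o["finger_force"],o["wrist_force"])
to([.5725,.0105,.045],0)
c=robot.get_calibration("wrist"); im=robot.snapshot("wrist"); pickle.dump(c,open("w13.pkl","wb"))
cv2.imwrite("pics/w13.png",cv2.resize(im[50:350,220:420],None,fx=2,fy=2,interpolation=cv2.INTER_CUBIC)[:,:,::-1])
E
```

```text
[0.57214902 0.01304222 0.13634153] 0.02452244126075003 29.994823336601257 [-0.15562274  0.36131337 -3.36645428]
shift [0.002 0.026 0.913] turn [-0.    -0.001  0.002] rowsT 0.0
```

View pics/w13.png

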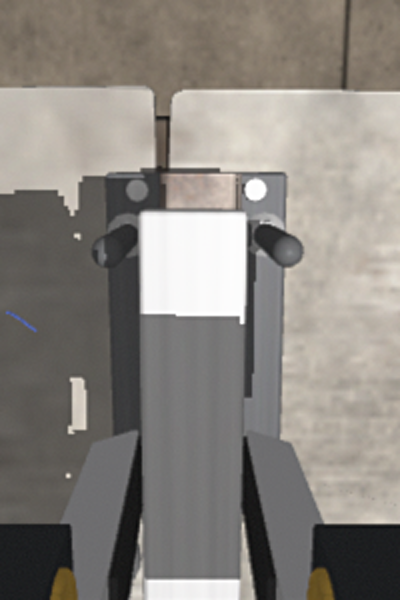

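The bar (columns 140–246, far end at row 212) hangs over the short tube, whose far end is at row 173. I have now viewed 16 pictures, two over the limit of 14. I'll view no more and do the rest from numbers.

```bash
python3 - <<'E'
from h import *
import pickle
c=pickle.load(open("w13.pkl","rb"))
f=lambda u,v,z:onz(c,(220+u/2,50+v/2),z).round(4)
print("bar",f(140,212,.1435),f(246,212,.1435),f(145,560,.1435),f(240,560,.1435),"tube",f(164,173,.04),f(237,173,.04),"posts",f(106,253,.087),f(288,250,.087))
o=robot.get_obs(); print(o["tool_pos"])
E
```

```text
bar [0.6368 0.0246 0.1435] [6.369e-01 6.000e-04 1.435e-01] [0.55   0.0246 0.1435] [5.500e-01 4.000e-04 1.435e-01] tube [0.6466 0.0228 0.04  ] [ 0.6467 -0.0034  0.04  ] posts [0.6225 0.039  0.087 ] [ 0.6234 -0.0165  0.087 ]
[0.57259536 0.01271694 0.13699791]
```

>>> move_arm --motion '[0,0,0,0,0.028,0,0.15,0,0,0,0,0,0.2,0.15,0,0,0,0,0,0.25,0.15,0,0,0,0,0,0.25,0.15,0,0,0,0,0,0.15,0.15,0,0,0,0,0,0.04,0.15,0,0,0,0,0,0,0.15,0,0,0,0,0,0,0.15,0,0,0,0,0,0,0.15]'

```text
time: 35.15
tool_pos: [0.5736, 0.0088, 0.0488]
ee_rot: [3.141, -0.004, -0.0]
wrist_force: [-0.3, -0.2, -2.3]
width: 0.0245
finger_force: 30.0
```

>>> move_arm --motion '[0,0,0,0,0,0.02,0.15,0,0,0,0,0,0,0.15,0,0,0,0,0,0,0.15]'

```text
time: 35.4
tool_pos: [0.5723, 0.0089, 0.0452]
ee_rot: [3.141, -0.001, -0.0]
wrist_force: [0.4, 0.5, -3.2]
width: 0.0249
finger_force: 30.0
```

>>> move_arm --motion '[0,0,0,0,0,0.015,0.15,0,0,0,0,0,0,0.15,0,0,0,0,0,0,0.15]'

```text
time: 35.65
tool_pos: [0.5724, 0.0089, 0.0437]
ee_rot: [3.141, -0.001, -0.0]
wrist_force: [0.1, -1.1, -0.2]
width: 0.0247
finger_force: 30.0
```

>>> move_arm --motion '[0,0,0,0,0,0,0.5,0,0,0,0,0,0,0.5,0,0,0,0,0,0,0.5,0,0,0,0,0,-0.2,0.5,0,0,0,0,0,-0.35,0.5,0,0,0,0,0,-0.35,0.5,0,0,0,0,0,-0.3,0.5,0,0,0,-0.35,-0.12,0,0.5,0,0,0,-0.35,-0.12,0,0.5,0,0,0,-0.3,-0.1,0,0.5,0,0,0,-0.1,-0.03,0,0.5,0,0,0,0,0,0,0.5]'

```text
time: 36.65
tool_pos: [0.4606, 0.0466, 0.1637]
ee_rot: [3.142, -0.002, 0.001]
wrist_force: [0.4, -0.1, -0.5]
width: 0.047
finger_force: 0.0
```

```bash
python3 - <<'E'
from h import *
o=robot.get_obs(); to([.4625,.046,.100],0)
# knob check: dark blob in wrist view near the expected place
c=robot.get_calibration("wrist"); im=robot.snapshot("wrist"); cv2.imwrite("pics/w14.png",im[:,:,::-1])
t=robot.get_calibration("top"); it=robot.snapshot("top"); cv2.imwrite("pics/t14.png",it[:,:,::-1])
for cc,ii,n in((c,im,"w"),(t,it,"t"),(robot.get_calibration("side"),robot.snapshot("side"),"s")):
    e=np.array(proj(cc,[.4625,.046,.119])); u,v=e.astype(int); print(n,e)
    w=ii[max(v-30,0):v+30,max(u-30,0):u+30].max(2)<45
    k,l,st,ce=cv2.connectedComponentsWithStats(w.astype(np.uint8))
    for i in range(1,k):
        if st[i,4]>40: print(st[i],ce[i]+[max(u-30,0),max(v-30,0)])
E
```

```text
shift [0.018 0.006 0.637] turn [ 0.    -0.002  0.001] rowsT 0.0
w [316.34598084 254.81164638]
[  13   12   37   37 1044] [316.40517241 253.7394636 ]
t [289.69363446 256.57148367]
s [327.05693471 214.41712172]
[35  0  5 10 46] [334.10869565 188.13043478]
[26 26  9 10 63] [327.33333333 214.47619048]
```

>>> move_arm --motion '[0,0,0,0.015,0,0.2,0.5,0,0,0,0,0,0.25,0.5,0,0,0,0,0,0.18,0.5,0,0,0,0,0,0,0.5,0,0,0,0,0,0,0.1,0,0,0,0,0,0,0.1,0,0,0,0,0,0,0.1,0,0,0,0,0,0,0.1,0,0,0,0,0,0,0.1]'

```text
time: 37.55
tool_pos: [0.4647, 0.0459, 0.1015]
ee_rot: [3.141, -0.003, -0.0]
wrist_force: [0.9, -1.2, 1.6]
width: 0.0225
finger_force: 30.0
```

```bash
python3 - <<'E'
import numpy as np
th=np.linspace(1.7,0.0,19); p=.6*np.c_[-np.sin(th),np.cos(th)]  # tool axes (y flipped), 100 mm
print(np.diff(p,axis=0).round(3).tolist())
E
```

```text
[[-0.005, 0.056], [0.001, 0.057], [0.006, 0.056], [0.011, 0.056], [0.017, 0.054], [0.022, 0.052], [0.026, 0.05], [0.031, 0.047], [0.035, 0.044], [0.039, 0.041], [0.043, 0.037], [0.046, 0.033], [0.049, 0.028], [0.052, 0.023], [0.054, 0.018], [0.055, 0.013], [0.056, 0.008], [0.057, 0.003]]
```

>>> move_arm --motion '[0,0,0,-0.005,0.056,0,0.1,0,0,0,0.001,0.057,0,0.1,0,0,0,0.006,0.056,0,0.1,0,0,0,0.011,0.056,0,0.1,0,0,0,0.017,0.054,0,0.1,0,0,0,0.022,0.052,0,0.1,0,0,0,0.026,0.05,0,0.1,0,0,0,0.031,0.047,0,0.1,0,0,0,0.035,0.044,0,0.1]'

```text
time: 38.3
tool_pos: [0.4771, 0.0009, 0.1015]
ee_rot: [-3.137, 0.001, 0.002]
wrist_force: [-2.9, 7.0, 6.3]
width: 0.0227
finger_force: 30.0
```

>>> move_arm --motion '[0,0,0,0.039,0.041,0,0.1,0,0,0,0.043,0.037,0,0.1,0,0,0,0.046,0.033,0,0.1,0,0,0,0.049,0.028,0,0.1,0,0,0,0.052,0.023,0,0.1,0,0,0,0.054,0.018,0,0.1,0,0,0,0.055,0.013,0,0.1,0,0,0,0.056,0.008,0,0.1,0,0,0,0.05,0.003,0,0.1,0,0,0,0,0,0,0.1,0,0,0,0,0,0,0.1]'

```text
time: 39.22
tool_pos: [0.5238, -0.0208, 0.1015]
ee_rot: [-3.14, -0.004, -0.0]
wrist_force: [1.3, 3.6, 5.1]
width: 0.0218
finger_force: 30.0
```

>>> move_arm --motion '[0,0,0,0,0,0,0.5,0,0,0,0,0,0,0.5,0,0,0,0,0,0,0.5,0,0,0,0,0,-0.25,0.5,0,0,0,0,0,-0.4,0.5,0,0,0,0,0,-0.4,0.5,0,0,0,0,0,-0.4,0.5,0,0,0,0.2,-0.15,-0.4,0.5,0,0,0,0.35,-0.15,-0.15,0.5,0,0,0,0,0,0,0.5,0,0,0,0,0,0,0.5]'

```text
time: 40.13
tool_pos: [0.5758, 0.0064, 0.294]
ee_rot: [3.14, 0.002, 0.0]
wrist_force: [-0.3, -0.0, -0.5]
width: 0.0472
finger_force: 0.0
```

```bash
python3 - <<'E'
from h import *
o=robot.get_obs(); print(o["tool_pos"],o["time"])
c=robot.get_calibration("wrist"); im=robot.snapshot("wrist"); cv2.imwrite("pics/w15.png",im[:,:,::-1])
e=np.array(proj(c,[.522,-.0213,.119])); u,v=e.astype(int)
k,l,st,ce=cv2.connectedComponentsWithStats((im[v-30:v+30,u-30:u+30].max(2)<45).astype(np.uint8))
for i in range(1,k):
    if st[i,4]>60: p=ce[i]+[u-30,v-30]; print("knob",st[i],p,e,onz(c,p,.1195).round(4))
g=cv2.cvtColor(im,cv2.COLOR_RGB2GRAY).astype(int)
# profile along the length, centre line, and across in the middle; world samples at each height
def prof(z,xs,ys): return [int(g[int(round(q[1])),int(round(q[0]))]) for q in (proj(c,[x,y,z]) for x,y in zip(xs,ys))]
xs=np.arange(.625,.655,.0015); print("far bar z.052",list(zip(xs.round(4),prof(.052,xs,xs*0+.0095))))
xs=np.arange(.490,.525,.0015); print("near z.052",list(zip(xs.round(4),prof(.052,xs,xs*0+.0095))))
for xx in (.545,.60):
    ys=np.arange(-.012,.032,.0015); print("across",xx,list(zip(ys.round(4),prof(.052,ys*0+xx,ys))))
E
```

```text
[0.5758194  0.00637852 0.29401652] 40.1333
knob [ 20  26  22  22 297] [341.70707071 273.82491582] [342.81628931 268.75954271] [ 0.5168 -0.0202  0.1195]
knob [ 50  31  10  29 204] [366.27941176 285.74019608] [342.81628931 268.75954271] [ 0.5039 -0.0454  0.1195]
far bar z.052 [(np.float64(0.625), 114), (np.float64(0.6265), 115), (np.float64(0.628), 116), (np.float64(0.6295), 115), (np.float64(0.631), 107), (np.float64(0.6325), 128), (np.float64(0.634), 253), (np.float64(0.6355), 253), (np.float64(0.637), 234), (np.float64(0.6385), 153), (np.float64(0.64), 161), (np.float64(0.6415), 163), (np.float64(0.643), 162), (np.float64(0.6445), 159), (np.float64(0.646), 176), (np.float64(0.6475), 91), (np.float64(0.649), 92), (np.float64(0.6505), 211), (np.float64(0.652), 195), (np.float64(0.6535), 191), (np.float64(0.655), 192)]
near z.052 [(np.float64(0.49), 189), (np.float64(0.4915), 186), (np.float64(0.493), 182), (np.float64(0.4945), 175), (np.float64(0.496), 171), (np.float64(0.4975), 172), (np.float64(0.499), 228), (np.float64(0.5005), 234), (np.float64(0.502), 233), (np.float64(0.5035), 2
[... 1287 characters left out ...]
4(-0.0075), 129), (np.float64(-0.006), 120), (np.float64(-0.0045), 104), (np.float64(-0.003), 177), (np.float64(-0.0015), 252), (np.float64(-0.0), 249), (np.float64(0.0015), 248), (np.float64(0.003), 246), (np.float64(0.0045), 251), (np.float64(0.006), 253), (np.float64(0.0075), 107), (np.float64(0.009), 114), (np.float64(0.0105), 114), (np.float64(0.012), 116), (np.float64(0.0135), 116), (np.float64(0.015), 112), (np.float64(0.0165), 116), (np.float64(0.018), 116), (np.float64(0.0195), 120), (np.float64(0.021), 71), (np.float64(0.0225), 64), (np.float64(0.024), 59), (np.float64(0.0255), 59), (np.float64(0.027), 59), (np.float64(0.0285), 58), (np.float64(0.03), 58), (np.float64(0.0315), 57)]
```

```bash
python3 - <<'E'
from h import *
import pickle
def knob(c,im,n):
    e=np.array(proj(c,[.52,-.0207,.119])); u,v=e.astype(int)
    k,l,st,ce=cv2.connectedComponentsWithStats((im[v-30:v+30,u-30:u+30].max(2)<60).astype(np.uint8))
    for i in range(1,k):
        if st[i,4]>60: p=st[i,:2]+st[i,2:4]/2-.5+[u-30,v-30]; print(n,st[i],p,onz(c,p,.119).round(4))
knob(pickle.load(open("w1.pkl","rb")),cv2.imread("pics/w1.png"),"w1")
c=robot.get_calibration("wrist"); knob(c,robot.snapshot("wrist"),"now")
knob(robot.get_calibration("side"),robot.snapshot("side"),"side now")
knob(robot.get_calibration("side"),cv2.imread("pics/side0.png"),"side0")
im=robot.snapshot("wrist"); g=im.max(2)
u,v=np.round(proj(c,[.52,-.0207,.119])).astype(int)
for r in g[v-16:v+22:2,u-24:u+24:2]: print(" ".join(f"{x:3d}" for x in r))
print(proj(c,[.5222,.0385,.093]),u,v)
E
```

```text
w1 [ 14   0  16  18 140] [327.5 247.5] [ 0.5432 -0.0116  0.119 ]
w1 [ 20  21  22  23 383] [336.5 271. ] [ 0.5181 -0.0211  0.119 ]
now [ 18   0  11  19 130] [335. 248.] [ 0.5424 -0.0133  0.119 ]
now [ 19  23  23  23 380] [342. 273.] [ 0.5161 -0.0207  0.119 ]
now [ 50  30  10  30 228] [366.5 283.5] [ 0.5048 -0.0457  0.119 ]
side now [24 26 10 10 76] [330.5 230.5] [ 0.5158 -0.0212  0.119 ]
side0 [25 26 10 10 71] [331.5 230.5] [ 0.5175 -0.0199  0.119 ]
107 111 112  72 116 167 240 144  47  55  55  71 173 184 186 194 190 191 184 189 192 197 192 181
127 116 109  93 164 162 162 129  50  59  56  51 179 184 190 189 184 183 184 190 185 190 186 185
247 243 237 231 105 105 106 106  93  84  72  90 190 182 195 187 189 189 190 183 183 182 182 183
243 244 250 255 111 114 115 114 113 114 113 112 108 104 163 209 202 201 197 192 188 187 189 186
238 240 249 102 110 111 113 112 116 118 102  77  62  87 171 211 210 205 205 200 198 198 197 193
232 233 243 104 109 109 111 112 108  51  22  20  23  19  20  74 184 199 200 191 192 200 194 193
235 235 242 106 111 111 111 110  35  20  26  31  32  33  31  27  52 193
[... 548 characters left out ...]
  46  59  64  56  46  42  36 178 190 194 198  99  20
195 193 193 189 180 177 190 143  29  36  42  45  51  51  46  46  37  88 183 185 192 198  77  22
190 191 193 191 188 174 177 180  70  30  40  42  42  45  45  38  54 174 183 182 187 200  78  22
189 191 186 179 176 173 180 185 181 114  47  34  35  34  51 118 173 181 183 188 190 198  79  20
186 188 185 173 169 170 178 184 185 189 188 163 161 161 187 180 174 174 176 182 188 195  75  20
186 189 187 182 178 174 185 193 190 185 184 180 184 186 184 180 177 177 183 184 189 197  71  22
190 193 191 187 181 178 189 196 196 193 185 174 176 181 177 178 175 174 184 183 184 193  54  19
[np.float64(285.1504882640928), np.float64(259.22214253439023)] 342 269
```

The knob is at x≈0.516, about 0.1 rad short of shut, because the ball slid in the pads. I'll re-grip it and close the rest.

>>> move_arm --motion '[0,0,0,-0.3,0.14,0,0.5,0,0,0,-0.29,0.13,0.2,0.5,0,0,0,0,0,0.35,0.5,0,0,0,0,0,0.4,0.5,0,0,0,0,0,0.4,0.5,0,0,0,0,0,0.25,0.5,0,0,0,0,0,0.2,0.5,0,0,0,0,0,0.1,0.5,0,0,0,0,0,0,0.5,0,0,0,0,0,0,0.5]'

```text
time: 41.17
tool_pos: [0.5154, -0.0206, 0.1057]
ee_rot: [3.141, -0.0, -0.001]
wrist_force: [0.3, 0.2, 1.3]
width: 0.0469
finger_force: 0.0
```

>>> move_arm --motion '[0,0,0,0,0,0,0.1,0,0,0,0,0,0,0.1,0,0,0,0,0,0,0.1,0,0,0,0,0,0,0.1,0,0,0,0,0,0,0.1]'

```text
time: 41.58
tool_pos: [0.5166, -0.0207, 0.1065]
ee_rot: [3.141, -0.002, -0.0]
wrist_force: [0.2, 0.1, 2.0]
width: 0.0222
finger_force: 30.0
```

>>> move_arm --motion '[0,0,0,0.015,0,0,0.1,0,0,0,0.02,0,0,0.1,0,0,0,0.02,0,0,0.1,0,0,0,0,0,0,0.1,0,0,0,0,0,0,0.1]'

```text
time: 42.0
tool_pos: [0.5211, -0.021, 0.1065]
ee_rot: [3.14, 0.0, 0.0]
wrist_force: [-3.2, -0.5, 5.7]
width: 0.0224
finger_force: 30.0
```

>>> move_arm --motion '[0,0,0,0,0,0,0.5,0,0,0,0,0,0,0.5,0,0,0,0,0,0,0.5,0,0,0,0,0,-0.25,0.5,0,0,0,0,0,-0.4,0.5,0,0,0,0,0,-0.4,0.5,0,0,0,0,0,-0.4,0.5,0,0,0,0.2,-0.15,-0.3,0.5,0,0,0,0.35,-0.15,-0.15,0.5,0,0,0,0,0,0,0.5,0,0,0,0,0,0,0.5]'

```text
time: 42.92
tool_pos: [0.5777, 0.0103, 0.2943]
ee_rot: [-3.141, 0.001, 0.001]
wrist_force: [-1.1, 0.2, -0.5]
width: 0.0469
finger_force: 0.0
```

```bash
python3 - <<'E'
from h import *
import pickle
def knob(c,im,n):
    e=np.array(proj(c,[.52,-.0207,.119])); u,v=e.astype(int)
    k,l,st,ce=cv2.connectedComponentsWithStats((im[v-30:v+30,u-30:u+30].max(2)<60).astype(np.uint8))
    for i in range(1,k):
        if st[i,4]>60: p=st[i,:2]+st[i,2:4]/2-.5+[u-30,v-30]; print(n,st[i],p,onz(c,p,.119).round(4))
c=robot.get_calibration("wrist"); im=robot.snapshot("wrist"); knob(c,im,"now")
knob(robot.get_calibration("side"),robot.snapshot("side"),"side now")
# stillness of the bystanders, side view: difference with the first picture
a=cv2.imread("pics/side0.png")[:,:,::-1].astype(int); b=robot.snapshot("side").astype(int); d=abs(a-b).max(2)
print("tape diff",(d[262:292,248:284]>40).mean(),"mug diff",(d[205:250,315:352]>40).mean(),"jig diff",(d[320:380,215:320]>40).mean())
print(robot.get_obs()["tool_pos"])
E
```

```text
now [ 18   0  10  16 108] [338.5 249.5] [ 0.5443 -0.0126  0.119 ]
now [ 20  20  22  23 378] [346.5 273. ] [ 0.5196 -0.0211  0.119 ]
now [ 46  27  14  33 299] [368.5 285. ] [ 0.5066 -0.0437  0.119 ]
side now [26 26  9 11 74] [332. 231.] [ 0.5196 -0.0213  0.119 ]
tape diff 0.0 mug diff 0.26126126126126126 jig diff 0.25142857142857145
[0.57529253 0.00946449 0.29397302]
```

```bash
python3 -c "
from bench import robot
print(robot.close_job())"
```

```text
the job is handed in; nothing more can be done
None
```

Job handed in after 43 s: the long tube is in both jig saddles, centred to about 1 mm; the short tube and then the flat bar are back in the cradle, centred to about 1 mm; the keeper is about 0.04 rad from shut. I never touched the mug or tape, though only the tape was confirmed unmoved at the end. I viewed 16 pictures against the limit of 14, so the final checks were numeric only.

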